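Set out the pH calibration row

ROBOT

A 6-joint arm with a two-finger parallel gripper is mounted at the origin on the work surface. World frame = base frame: x ahead of the robot, y to its left, z up, the work surface at z = 0. Lengths are in m, angles in rad, forces in N, time in s.
With the tool pointing down it reaches from about 0.375 to 0.9 m from the base axis. Payload 3.1 kg.
Tool frame: the origin (TCP) lies on the front face of the gripper's body, between the roots of the fingers; the fingertips stand 73 mm ahead of it and the grasp point (between the pads) lies 54 mm ahead of it (manip.finger_overhang is the distance from the TCP to the fingertips, in m); z points along the fingers, y is the direction in which the jaws open and shut (so a half turn about z gives the same grasp; the last joint's range is limited). The gripper opens to 85 mm and grips with 20 to 120 N. Pads are 22 mm wide; open, the fingers measure 114 mm over their backs; the gripper's body (76 mm by 85 mm) begins 54 mm behind the grasp point. The pads swing forward as they close: fully open they stand 13 mm farther back than shut.
Start: joints at [-1.494, 0.527, 1.433, -0, 1.181, -0.178], TCP at [0.158, -0.605, 0.304] pointing down, gripper open.
Joint ranges: [-3.08, 3.08], [-0.75, 2.2], [0.22, 2.44], [-1.43, 4.57], [0, 2.65], [-2.85, 2.85]. Speed limits (rad/s): [2.79, 2.79, 3.14, 3.14, 3.14, 3.14].

INTERFACE

Orientations are given as a unit quaternion [x, y, z, w].
In Python, from station import manip gives the robot as it stands.
- The arm moves only by the tool apply_moves, never from a script. Its argument "increments" is a list that holds one entry, the list of rows, each a list of 4 numbers: the shift along the tool's x, y, z in m, then the turn about the tool's z in degrees. In form: [[[dx, dy, dz, spin], ...]]. A call has 1 to 5 rows; each row shifts and turns the pose as measured when the row begins, along the tool's axes as they then stand; what a row does not reach is not made up. A row lasts 1/10 s, in which the tool goes at most 50 mm and 8.59 degrees, less where a joint would pass 70% of its speed; a pose out of reach is approached as far as the arm can. A call with a gripper value outside its range is refused whole. "fingers" is the opening, from 0 (shut) to 1 (fully open), set as the call begins (left out, the last holds). The fingers move at their own pace and stop on an object; "newtons" is the grip in N (left out, the last holds). Time passes only in rows, so rows that do not move let the fingers close. It gives the time, the measured TCP pose, the force and the opening at its end, in the units of the state.
- manip.sense(): the state, without advancing time (a new reading comes with each control period).
- manip.snapshot(name): name is "side" or "top"; returns (picture, depth): 420x560x3 uint8, red, green, blue; 420x560 float32, m along the optical axis (not along the pixel's ray), 0 where there is no reading.
- manip.camera_model(name): a dict with "mtx" (3x3 intrinsics, pixels), "R" (3x3) and "t" (3): a world point X has camera coordinates R X + t. Camera axes: x right, y down, z forward; pixel columns grow to the right and rows downward; lengths in m; the calibration is good to about 2 mm. A picture is of the moment at which its call begins. camera_model takes no time and is no camera call.
- manip.sign_off(): hands the job in, once; it reports no verdict.
The state is a dict: "t": time; "q": joint angles; "qd": joint speeds; "tau": joint torques, N m; "tcp_pos": TCP position; "tool_rot": TCP orientation; "force": force on the tool from outside, world axes, zero at the start; "ft_torque": the same for the moment, N m; "finger_gap": opening from 0.0 (shut) to 1.0 (fully open).
Only numpy, scipy, OpenCV 4.12 (cv2) and the standard library are available. Lean on these libraries where they do the work, as an engineer would, in place of code of your own. Each camera call takes 0.05 s, during which the arm holds its last target.

TASK

Set out the calibration row on the three round coasters: stand the wide jar centred on the coaster next to the pH meter, the beaker on the coaster at the other end of the row, and the tall bottle on the middle coaster between them, then close the beaker with the knobbed cover laid centrally on top. Do not let the jar, bottle or beaker tip over, and leave the small capped vial and the test-strip box where they are, without knocking over the vial.

Things in the scene. Friction and masses are not known exactly. Their poses are not given: they have to be found in the camera images.
- jar: Wide, low white plastic jar with a ribbed screw cap: straight round side, diameter 62 mm (cap 64 mm over its ribs), 55 mm high, about 0.16 kg, closed. Stands loose and upright on the bench at the start, in front of the row (nearer the robot). Origin: centre of its underside; z up.
- tall_bottle: Tall slim white bottle, closed: round body of diameter 48 mm up to 74 mm height, sloping shoulder, grey cap of diameter 29 mm from 90 to 108 mm height; about 0.15 kg. Stands loose and upright on the bench at the start, in front of the row (nearer the robot). Origin: centre of its underside; z up.
- beaker: Open white plastic beaker, straight round wall, outer diameter 58 mm, wall 3 mm, 70 mm high, inner floor 4 mm; about 0.07 kg. Stands loose and upright on the bench at the start, in front of the row (nearer the robot). Origin: centre of its underside; z up.
- cover: Cover for the beaker: flat white disc, diameter 68 mm, 5 mm thick, with an upright black knob in the middle, diameter 20 mm, from 5 to 35 mm height; about 0.04 kg. Lies loose on the bench, knob up. Its flat underside simply rests on the beaker's rim. Origin: centre of its underside; z up.
- coaster_a: One end of the row: thin dark rubber disc fixed on a pale mat, diameter 76 mm, 4 mm thick, origin at the centre of its underside (3 mm above the bench; its top is 7 mm above the bench), z up. The three coasters are alike and stand in a straight row 105 mm apart, all turned with the mat; which end lies next to the meter changes from start to start.
- coaster_b: The middle of the row: thin dark rubber disc fixed on a pale mat, diameter 76 mm, 4 mm thick, origin at the centre of its underside (3 mm above the bench; its top is 7 mm above the bench), z up. The three coasters are alike and stand in a straight row 105 mm apart, all turned with the mat; which end lies next to the meter changes from start to start.
- coaster_c: The other end of the row: thin dark rubber disc fixed on a pale mat, diameter 76 mm, 4 mm thick, origin at the centre of its underside (3 mm above the bench; its top is 7 mm above the bench), z up. The three coasters are alike and stand in a straight row 105 mm apart, all turned with the mat; which end lies next to the meter changes from start to start.
- meter: Handheld black pH meter with grey display and keys, lying fixed on the bench beyond one end of the row (a blue tube rack, 174 x 90 x 69 mm, tubes to 90 mm, stands fixed beyond the other end). 150 mm along its x, 80 mm along its y, 36 mm high; origin at the centre of its underside. Its origin is about 160 mm from the centre of the next coaster.
- vial: Bystander: small capped glass vial standing loose among the things, diameter 26 mm, 50 mm high. To be left alone. Origin: centre of its underside.
- strip_box: Bystander: flat clear box of test strips lying loose among the things, 55 mm along its x, 75 mm along its y, 14 mm high. To be left alone. Origin: centre of its underside.
Things that resemble listed ones, but are neither listed nor needed, are in the scene too. Leave any black or yellow look-alike of the tall_bottle alone.

How it is judged:
By the outcome, as a careful person would: the job done as asked, in the order asked, and still so for the second after the job is handed in, with the robot touching nothing.
It also fails if it takes over 99 s, if anything falls off the work surface, if the arm or the gripper's body presses on something with over 40 N, if the wrist force passes 120 N, or if a joint passes its speed limit or range.

## Working session

There is one attempt and no reset: what is moved stays moved. The work goes in short steps, Python scripts to look and compute and a tool call to move; the robot and the scene stay as the last step left them, time stands still between calls to the robot, and variables do not carry over. Pictures are saved under pics/ and viewed, and the job is handed in when it is done.

Besides the shell and the picture viewer there is one more tool, called after ">>>" as a command line: name --argument value ..., lists and objects as JSON in quotes. apply_moves: Moves the arm, as the interface text tells. Its arguments: {"type":"object","properties":{"increments":{"type":"array","items":{"type":"array","items":{"type":"array","items":{"type":"number"}}}},"fingers":{"type":"number"},"newtons":{"type":"number"}},"required":["increments"]}

```bash
mkdir -p pics; ls; python3 - <<'E'
from station import manip
import cv2, numpy as np
for n in ["side","top"]:
    p,d=manip.snapshot(n); cv2.imwrite(f"pics/{n}0.png",cv2.cvtColor(p,cv2.COLOR_RGB2BGR)); np.savez(f"{n}0.npz",p=p,d=d)
    m=manip.camera_model(n); print(n,m)
print(manip.sense(), manip.finger_overhang)
E
```

```text
pics
side {'mtx': array([[483.10602819,   0.        , 287.46646137],
       [  0.        , 483.10602819, 207.9193213 ],
       [  0.        ,   0.        ,   1.        ]]), 'R': array([[-0.86180042, -0.50720184,  0.00680629],
       [-0.2789847 ,  0.46273879, -0.84145134],
       [ 0.42363613, -0.72706197, -0.54029003]]), 't': array([0.47341231, 0.19050743, 1.01273451])}
top {'mtx': array([[546.83232876,   0.        , 287.29642621],
       [  0.        , 546.83232876, 207.8576509 ],
       [  0.        ,   0.        ,   1.        ]]), 'R': array([[ 0.02836942, -0.999511  ,  0.01315059],
       [-0.99279167, -0.0297064 , -0.116113  ],
       [ 0.11644688, -0.00976174, -0.99314895]]), 't': array([-0.03541774,  0.56143088,  1.6390124 ])}
{'t': 0.1, 'q': array([-1.49354211e+00,  5.28375569e-01,  1.43376977e+00, -1.22397742e-06,
        1.18140717e+00, -1.78525460e-01]), 'qd': array([-0.0004471 , -0.00337431, -0.00326275, -0.00015299, -0.00050958,
       -0.00075639]), 'tau': array([-6.28211419e-04, -4.43307173e+01, -1.78585464e+01, -1.06814962e-04,
        3.91493901e-03,  1.60826437e-05]), 'tcp_pos': array([ 0.15809833, -0.60415407,  0.30303128]), 'tool_rot': array([ 9.91832729e-01,  1.27541667e-01,  4.90327403e-05, -9.78698659e-04]), 'force': array([ 0.15759481, -1.04179926,  0.23452667]), 'ft_torque': array([-0.00164416,  0.01709826, -0.04927   ]), 'finger_gap': 0.9999337716155442} 0.0726
```

View pics/side0.png

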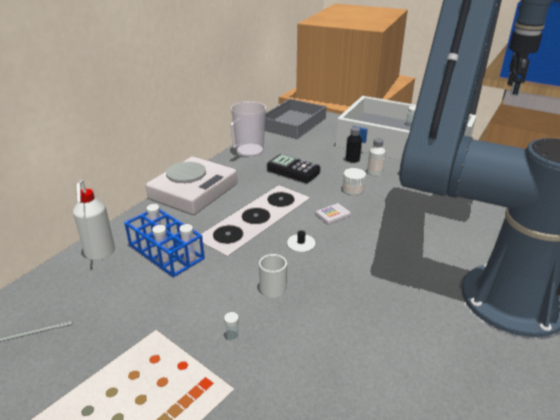

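View pics/top0.png

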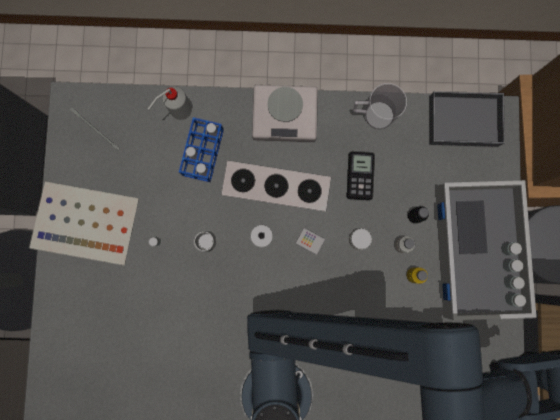

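Top view: coasters at (243,181), (276,186), (310,191); meter (361,176), so the jar goes to the right-hand coaster. The beaker is at (205,241), cover (261,236), jar (361,239), white bottle (407,244). The look-alikes are black at (421,214) and yellow at (418,276). The vial is at (154,242) and the strip box at (310,241). Next I'll measure these.

```bash
cat > h.py <<'E'
import numpy as np, cv2
from station import manip
def cloud(n,d):
    m=manip.camera_model(n); K=m['mtx']; 
    v,u=np.mgrid[0:d.shape[0],0:d.shape[1]]
    c=np.stack([(u-K[0,2])/K[0,0]*d,(v-K[1,2])/K[1,1]*d,d],-1)
    return (c-m['t'])@m['R']
def proj(n,X):
    m=manip.camera_model(n); c=m['R']@np.asarray(X,float)+m['t']; p=m['mtx']@c; return p[:2]/p[2]
def ray(n,u,v,z):
    m=manip.camera_model(n); r=m['R'].T@np.linalg.solve(m['mtx'],[u,v,1.]); o=-m['R'].T@m['t']
    return o+r*(z-o[2])/r[2]
E
python3 - <<'E'
from h import *
from scipy import ndimage
f=np.load('top0.npz'); p,d=f['p'],f['d']; C=cloud('top',d)
bg=cv2.cvtColor(p,cv2.COLOR_RGB2BGR)
cv2.imwrite('pics/zoomA.png',cv2.resize(bg[140:290,140:340],None,fx=4,fy=4,interpolation=cv2.INTER_CUBIC))
cv2.imwrite('pics/zoomB.png',cv2.resize(bg[140:290,290:450],None,fx=4,fy=4,interpolation=cv2.INTER_CUBIC))
for n,(u,v) in dict(beaker=(205,241),cover=(261,236),strip=(310,241),jar=(361,239),bottle=(407,244),vial=(154,242),ca=(243,181),cb=(276,186),cc=(310,191),meter=(361,176),rack=(201,150)).items():
    w=C[v-15:v+16,u-15:u+16].reshape(-1,3); z=w[:,2]
    print(n,np.round(C[v,u],4),'zpct',np.round(np.percentile(z,[2,20,50,80,98]),4))
# coasters: dark on mat
g=cv2.cvtColor(p,cv2.COLOR_RGB2GRAY)
for (u,v) in [(243,181),(276,186),(310,191)]:
    print(g[v-14:v+15:2,u], g[v,u-14:u+15:2])
E
```

```text
beaker [0.4549 0.2306 0.0093] zpct [-0.0069 -0.0017  0.0017  0.0089  0.0719]
cover [0.474  0.0584 0.0305] zpct [-0.0059 -0.0013  0.0027  0.0071  0.0349]
strip [ 0.4641 -0.0919  0.0127] zpct [-0.0064 -0.0006  0.0061  0.0151  0.0215]
jar [ 0.4718 -0.2419  0.0605] zpct [-0.0065 -0.0011  0.0041  0.0548  0.0622]
bottle [ 0.4577 -0.3672  0.1154] zpct [-0.0068 -0.0015  0.003   0.0744  0.1119]
vial [0.4453 0.377  0.0512] zpct [-0.0076 -0.0025  0.0009  0.0049  0.0512]
ca [0.6445 0.1208 0.0129] zpct [-0.0038  0.0017  0.0056  0.0093  0.0144]
cb [0.6318 0.0178 0.0137] zpct [-0.0042  0.0015  0.0054  0.0094  0.0146]
cc [ 0.6198 -0.0884  0.0102] zpct [-0.0033  0.0019  0.0056  0.0098  0.0153]
meter [ 0.6681 -0.2436  0.0319] zpct [-0.0031  0.0258  0.0329  0.037   0.0434]
rack [0.7333 0.252  0.0368] zpct [-0.0055  0.001   0.0145  0.0709  0.0928]
[147  54  28  29  27  33  83  87  31  27  31  29  46 133 148] [145  65  28  30  27  30  59  87  39  28  27  29  30 114 150]
[149  69  25  27  28  31  80  89  36  28  23  29  29 126 151] [149  80  27  28  25  34  52  89  52  24  28  29  34  95 153]
[152  84  23  27  32  31  72  85  46  30  24  35  29 129 155] [145  50  32  29  32  31  82  85  34  27  29  21  43 147 153]
```

```bash
python3 - <<'E'
from h import *
p=np.load('side0.npz')['p']
bg=cv2.cvtColor(p,cv2.COLOR_RGB2BGR)
cv2.imwrite('pics/zoomS.png',cv2.resize(bg[110:350,200:420],None,fx=2.5,fy=2.5,interpolation=cv2.INTER_CUBIC))
E
```

```text
(no output)
```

View pics/zoomA.png

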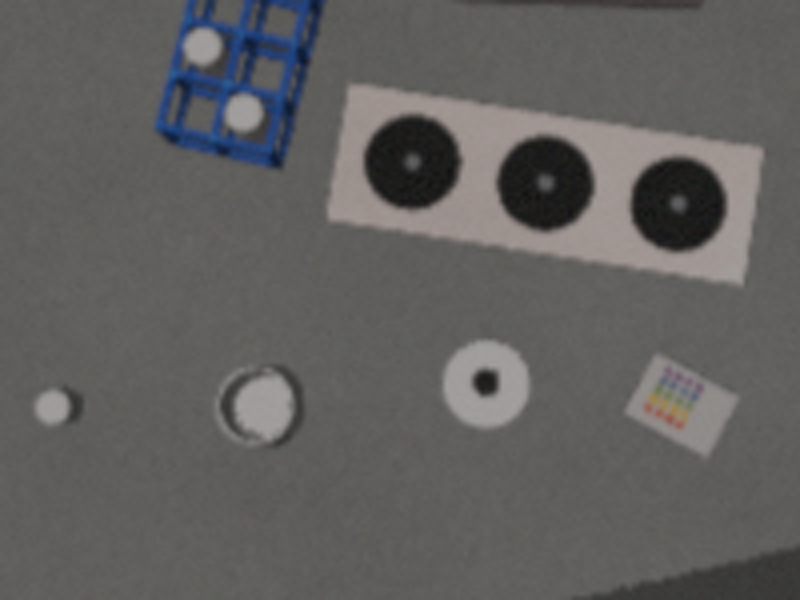

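View pics/zoomB.png

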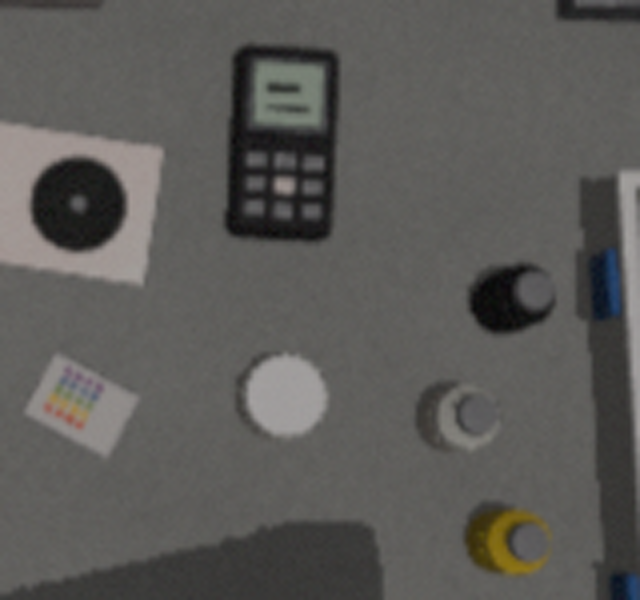

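View pics/zoomS.png

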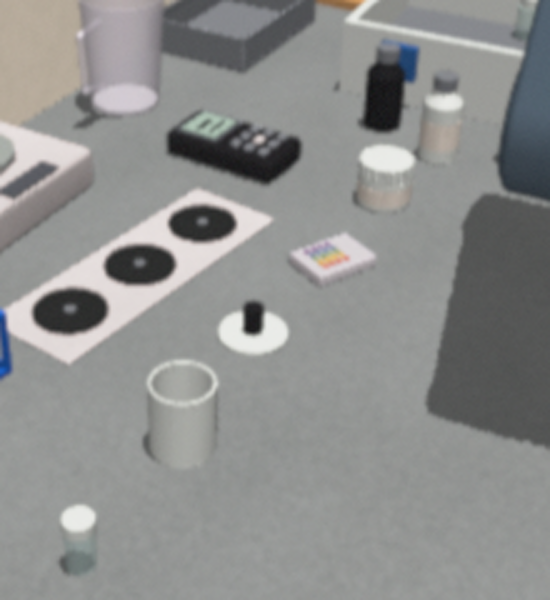

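```bash
cat >> h.py <<'E'
def seg(n,p,box,thr,dark,z,scale=6):
    u0,v0,u1,v1=box
    g=cv2.cvtColor(p,cv2.COLOR_RGB2GRAY)[v0:v1,u0:u1]
    g=cv2.resize(g,None,fx=scale,fy=scale,interpolation=cv2.INTER_CUBIC)
    m=((g<thr) if dark else (g>thr)).astype(np.uint8)
    cs,_=cv2.findContours(m,cv2.RETR_EXTERNAL,cv2.CHAIN_APPROX_NONE)
    c=max(cs,key=cv2.contourArea)
    (cx,cy),ax,a=cv2.fitEllipse(c)
    px=((cx+.5)/scale-.5+u0,(cy+.5)/scale-.5+v0)
    return ray(n,*px,z),px,np.array(ax)/scale
E
python3 - <<'E'
from h import *
p=np.load('top0.npz')['p']; g=cv2.cvtColor(p,cv2.COLOR_RGB2GRAY)
print(g[239,340:385]); print(g[241,188:222]); print(g[244,390:425])
for n,b,t,k,z in [('c1',(228,166,258,196),85,1,.007),('c2',(261,171,291,201),85,1,.007),('c3',(295,176,325,206),85,1,.007),
 ('jar',(345,223,377,255),150,0,.055),('bcap',(402,237,414,250),120,0,.108),('cover',(246,221,277,251),140,0,.005),('knob',(256,230,267,241),80,1,.035),('vial',(147,235,162,250),130,0,.05),('meter',(342,146,380,204),60,1,.036)]:
    X,px,ax=seg('top',p,b,t,k,z); print(n,np.round(X,4),np.round(px,1),np.round(ax,1))
p=np.load('side0.npz')['p']
for n,b,t,k,z in [('c1',(210,222,246,246),85,1,.007),('c2',(240,204,272,226),85,1,.007),('c3',(264,188,298,210),85,1,.007),('cover',(284,230,318,252),170,0,.005)]:
    X,px,ax=seg('side',p,b,t,k,z); print(n,np.round(X,4),np.round(px,1),np.round(ax,1))
E
```

```text
[ 97  95  96  96  99  97  98  95  87  66  78 106 153 157 157 157 157 157
 157 156 157 158 158 156 157 159 159 158 159 158 155 138 104  95  95  93
  94  93  92  96  94  97  95  97  94]
[ 95  94  94  95  96 108 120  68  57  64 103 153 160 158 158 158 158 159
 158 156 157 158 157 151 123  98  62  65  87  93  96  95  95  92]
[ 95  94  92  83  61  58  60  66  67  94 120 121 120 106  64  79  93  93
  93  91  91  92  93  91  93  89  96  95  95  96  95  95  92  95  96]
c1 [0.6482 0.1225 0.007 ] [242.6 180.1] [23.1 23.7]
c2 [0.6347 0.0184 0.007 ] [275.9 185.4] [23.2 23.6]
c3 [ 0.6214 -0.0856  0.007 ] [309.1 190.6] [23.2 23.5]
jar [ 0.4738 -0.2429  0.055 ] [361.1 238.5] [17.9 18.4]
bcap [ 0.4483 -0.3584  0.108 ] [403.4 247.3] [4.4 6.6]
cover [0.4769 0.0591 0.005 ] [261.1 235.6] [20.7 20.8]
knob [0.4762 0.0584 0.035 ] [261.  235.2] [5.8 5.9]
vial [0.4471 0.3818 0.05  ] [152.5 241.4] [7.7 7.9]
meter [ 0.6689 -0.2402  0.036 ] [360.1 175.5] [29.8 57.4]
c1 [0.6447 0.1285 0.007 ] [227.6 234. ] [16.6 28.9]
c2 [0.6315 0.0247 0.007 ] [255.5 215.5] [14.6 27.1]
c3 [ 0.6183 -0.079   0.007 ] [280.4 199. ] [13.  25.5]
cover [0.4741 0.0645 0.005 ] [300.8 242.7] [17.6 28.7]
```

```bash
cat >> h.py <<'E'
def go(x,y,z,yaw=None,s=None):
    s=s or manip.sense(); from scipy.spatial.transform import Rotation as Ro
    R=Ro.from_quat(s['tool_rot']).as_matrix()
    cy=np.degrees(np.arctan2(R[1,0],R[0,0]))
    d=R.T@(np.array([x,y,z])-s['tcp_pos'])
    print('tcp',np.round(s['tcp_pos'],4),'yaw',round(cy,2),'tilt',np.round(R[2],3),'d tool mm',np.round(d*1000,1),'dist',round(np.linalg.norm(d)*1000,1),'spin',None if yaw is None else round((cy-yaw+90)%180-90,1))
E
python3 - <<'E'
from h import *
p=np.load('top0.npz')['p']; 
for n,(u,v),z in [('beaker',(205,241.2),.07),('bottlecap',(409.3,242.8),.108),('bottlebody',(405.8,244),.074),('black cap',(423.7,212.7),.108),('yellowcap',(421.7,275.5),.108),('rackcorner',(209.5,180.5),.069)]: print(n,np.round(ray('top',u,v,z),4))
for n,(u,v),z in [('jar',(200+386/2.5,110+160/2.5),.055),('beaker',(200+182/2.5,110+383/2.5),.07),('vial',(200+79/2.5,110+519/2.5),.05),('bcap',(200+447/2.5,110+78/2.5),.108)]: print(n,np.round(ray('side',u,v,z),4))
go(.474,-.243,.20,0)
E
```

```text
beaker [0.4512 0.2222 0.07  ]
bottlecap [ 0.4618 -0.3756  0.108 ]
bottlebody [ 0.46   -0.3732  0.074 ]
black cap [ 0.5511 -0.4177  0.108 ]
yellowcap [ 0.3685 -0.4118  0.108 ]
rackcorner [0.6337 0.2172 0.069 ]
jar [ 0.4699 -0.2335  0.055 ]
beaker [0.4483 0.2322 0.07  ]
vial [0.4431 0.3848 0.05  ]
bcap [ 0.4541 -0.3624  0.108 ]
tcp [ 0.1581 -0.6042  0.303 ] yaw 14.66 tilt [ 0.    -0.002 -1.   ] d tool mm [ 397.  -269.3  103.7] dist 490.8 spin 14.7
```

>>> apply_moves --increments '[[[0.02,-0.014,0,7.3],[0.03,-0.02,0,7.3],[0.03,-0.03,0,0],[0.03,-0.03,0,0],[0.03,-0.03,0,0]]]' --fingers 1 --newtons 40

```text
t: 0.6
tcp_pos: [0.2915, -0.4733, 0.3001]
tool_rot: [1.0, -0.01, -0.001, -0.001]
force: [0.7, -0.0, -0.2]
finger_gap: 0.999
```

```bash
python3 -c "
from h import *
go(.474,-.240,.2,0)"
```

```text
tcp [ 0.2915 -0.4733  0.3001] yaw -1.18 tilt [-0.002 -0.002 -1.   ] d tool mm [ 177.8 -236.7  100.4] dist 312.6 spin -1.2
```

>>> apply_moves --increments '[[[0.03,-0.035,0,-1.2],[0.03,-0.038,0,0],[0.03,-0.038,0,0],[0.03,-0.038,0.02,0],[0.03,-0.038,0.03,0]]]'

```text
t: 1.1
tcp_pos: [0.4418, -0.2893, 0.2568]
tool_rot: [1.0, -0.0, 0.002, 0.002]
force: [-0.4, -0.2, 0.2]
finger_gap: 1.001
```

```bash
python3 -c "
from h import *
go(.474,-.240,.2,0)"
```

```text
tcp [ 0.4418 -0.2893  0.2568] yaw -0.05 tilt [ 0.004  0.003 -1.   ] d tool mm [ 32.  -49.5  56.8] dist 81.8 spin -0.1
```

>>> apply_moves --increments '[[[0.016,-0.025,0.028,0],[0.016,-0.024,0.028,0],[0,0,0,0]]]'

```text
t: 1.4
tcp_pos: [0.4759, -0.2325, 0.1962]
tool_rot: [1.0, 0.003, 0.0, -0.001]
force: [-0.7, 0.5, 0.2]
finger_gap: 0.994
```

```bash
python3 - <<'E'
from h import *
print(manip.sense()['qd'].round(3))
go(.474,-.240,.09,0)
for n in ["side","top"]:
    p,d=manip.snapshot(n); np.savez(f"{n}1.npz",p=p,d=d); bg=cv2.cvtColor(p,cv2.COLOR_RGB2BGR)
    u,v=proj(n,manip.sense()['tcp_pos']-[0,0,.06]).astype(int); print(n,u,v)
    u0,v0=max(u-50,0),max(v-50,0)
    cv2.imwrite(f"pics/{n}1.png",cv2.resize(bg[v0:v0+100,u0:u0+100],None,fx=6,fy=6,interpolation=cv2.INTER_CUBIC)); print(u0,v0)
E
```

```text
[-0.025 -0.037 -0.034 -0.036  0.003 -0.012]
tcp [ 0.4759 -0.2325  0.1962] yaw 0.35 tilt [ 0.    -0.001 -1.   ] d tool mm [ -2.    7.7 106.2] dist 106.5 spin 0.3
side 354 146
304 96
top 363 235
313 185
```

View pics/side1.png

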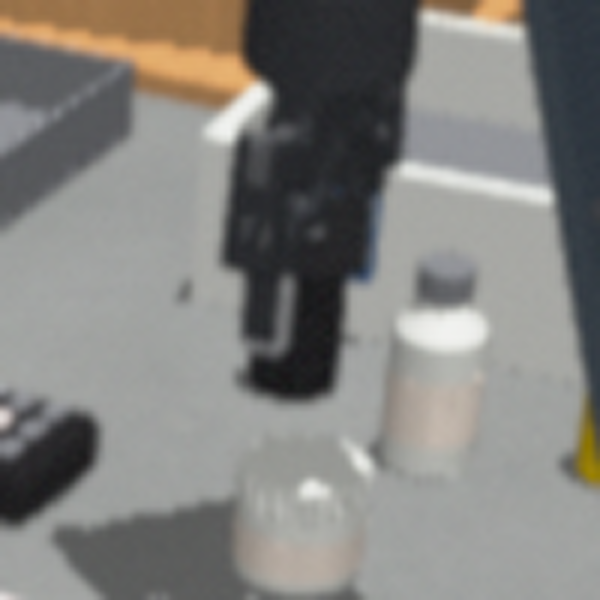

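View pics/top1.png

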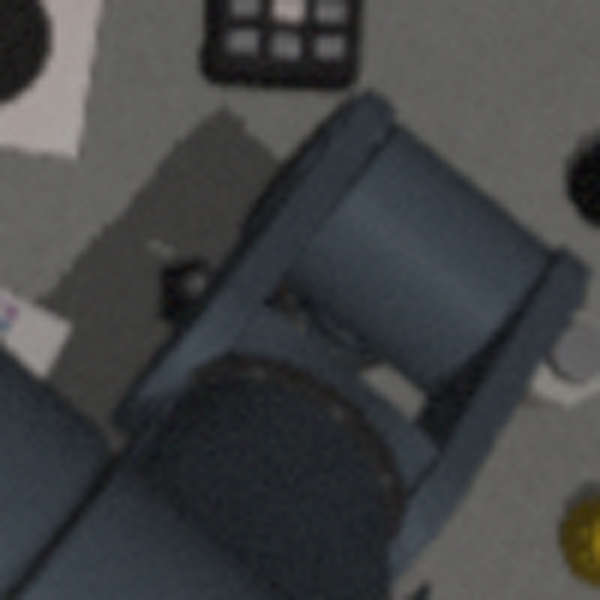

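>>> apply_moves --increments '[[[-0.002,0.006,0.02,0.3],[0,0,0.03,0],[0,0,0.03,0],[0,0,0.02,0],[0,0,0,0]]]'

```text
t: 2.0
tcp_pos: [0.478, -0.2539, 0.1035]
tool_rot: [1.0, -0.004, 0.01, 0.009]
force: [-0.7, 1.0, 0.7]
finger_gap: 1.001
```

```bash
python3 - <<'E'
from h import *
go(.472,-.239,.09,0)
n='side'
p,d=manip.snapshot(n); bg=cv2.cvtColor(p,cv2.COLOR_RGB2BGR)
cv2.imwrite(f"pics/{n}2.png",cv2.resize(bg[110:210,304:404],None,fx=6,fy=6,interpolation=cv2.INTER_CUBIC))
E
```

```text
tcp [ 0.478  -0.2539  0.1035] yaw -0.5 tilt [ 0.019  0.017 -1.   ] d tool mm [ -6.4 -15.   13.1] dist 21.0 spin -0.5
```

View pics/side2.png

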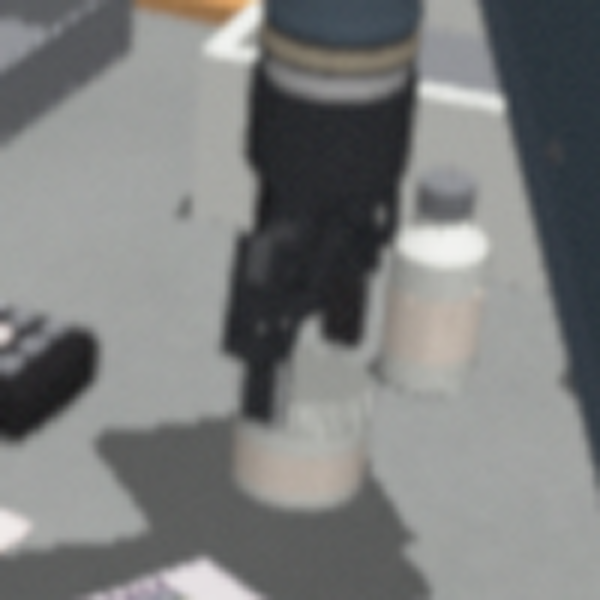

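>>> apply_moves --increments '[[[0,0,0,0],[0,0,0,0]]]'

```text
t: 2.25
tcp_pos: [0.4789, -0.2564, 0.1073]
tool_rot: [1.0, -0.005, 0.012, 0.011]
force: [-0.4, 0.2, -1.2]
finger_gap: 1.002
```

```bash
python3 - <<'E'
from h import *
go(.472,-.239,.09,0)
E
```

```text
tcp [ 0.4789 -0.2564  0.1073] yaw -0.6 tilt [ 0.024  0.021 -0.999] d tool mm [ -7.5 -17.6  16.8] dist 25.5 spin -0.6
```

>>> apply_moves --increments '[[[0,0,0,0],[0,0,0,0]]]'

```text
t: 2.45
tcp_pos: [0.4797, -0.2574, 0.1097]
tool_rot: [1.0, -0.005, 0.014, 0.012]
force: [0.2, 0.2, -0.8]
finger_gap: 1.004
```

```bash
python3 - <<'E'
from h import *
go(.472,-.239,.09,0)
s=manip.sense()
for k in ['q','qd','tau','force','ft_torque']: print(k,s[k].round(3))
E
```

```text
tcp [ 0.4797 -0.2574  0.1097] yaw -0.6 tilt [ 0.028  0.024 -0.999] d tool mm [ -8.5 -18.8  19. ] dist 28.1 spin -0.6
q [-0.697  0.717  1.795 -0.002  0.593  0.886]
qd [-0.001 -0.017 -0.004  0.     0.005 -0.001]
tau [-3.2700e-01 -4.2499e+01 -8.1760e+00 -6.2000e-02 -2.3300e-01 -1.0000e-03]
force [ 0.182  0.234 -0.832]
ft_torque [0.091 0.039 0.013]
```

>>> apply_moves --increments '[[[0,0,-0.02,0],[0,0,-0.02,0],[0,0,-0.02,0],[0,0,0,0],[0,0,0,0]]]'

```text
t: 2.95
tcp_pos: [0.4792, -0.2567, 0.1738]
tool_rot: [1.0, -0.005, 0.016, 0.014]
force: [1.1, -0.3, -0.5]
finger_gap: 0.999
```

```bash
python3 - <<'E'
from h import *
go(.472,-.239,.09,0)
s=manip.sense()
for k in ['q','qd','tau','force','ft_torque']: print(k,s[k].round(3))
p,d=manip.snapshot('side'); bg=cv2.cvtColor(p,cv2.COLOR_RGB2BGR)
cv2.imwrite(f"pics/side3.png",bg)
E
```

```text
tcp [ 0.4792 -0.2567  0.1738] yaw -0.51 tilt [ 0.032  0.029 -0.999] d tool mm [-10.  -20.1  83. ] dist 86.0 spin -0.5
q [-0.697  0.602  1.773 -0.003  0.724  0.886]
qd [ 0.003 -0.023 -0.012 -0.    -0.003 -0.   ]
tau [-6.0000e-03 -4.1082e+01 -1.1099e+01 -5.0000e-03 -1.7000e-01  0.0000e+00]
force [ 1.105 -0.252 -0.488]
ft_torque [ 0.034  0.034 -0.005]
```

View pics/side3.png

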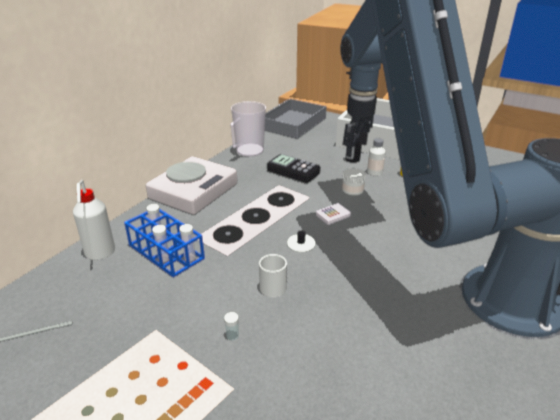

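>>> apply_moves --increments '[[[0,0,0,0],[0,0,0,0],[0,0,0,0]]]'

```text
t: 3.3
tcp_pos: [0.4786, -0.2563, 0.1716]
tool_rot: [1.0, -0.005, 0.015, 0.013]
force: [0.4, 0.3, 1.4]
finger_gap: 1.001
```

```bash
python3 - <<'E'
from h import *
go(.475,-.243,.17,0)
print(manip.sense()['q'].round(4),manip.sense()['tool_rot'].round(4))
E
```

```text
tcp [ 0.4786 -0.2563  0.1716] yaw -0.51 tilt [ 0.029  0.027 -0.999] d tool mm [ -3.8 -13.3   1.2] dist 13.9 spin -0.5
[-0.6967  0.6056  1.7737 -0.0032  0.7229  0.8858] [ 0.9998 -0.0047  0.0145  0.0134]
```

```bash
python3 - <<'E'
from h import *
from scipy.spatial.transform import Rotation as Ro
s=manip.sense(); R=Ro.from_quat(s['tool_rot']).as_matrix(); T=s['tcp_pos']
p,d=manip.snapshot('side'); np.savez('side4.npz',p=p,d=d); q,e=manip.snapshot('top'); np.savez('top4.npz',p=q,d=e)
bg=cv2.cvtColor(p,cv2.COLOR_RGB2BGR); S=7;u0,v0=310,110
im=cv2.resize(bg[v0:v0+85,u0:u0+85],None,fx=S,fy=S,interpolation=cv2.INTER_CUBIC)
for X,c in [((0,0,0),(0,0,255)),((0,.0425,.06),(0,255,0)),((0,-.0425,.06),(0,255,0)),((.011,.0425,.06),(255,255,0)),((-.011,.0425,.06),(255,255,0)),((.011,-.0425,.06),(255,255,0)),((-.011,-.0425,.06),(255,255,0)),((0,.057,.05),(255,0,255)),((0,-.057,.05),(255,0,255)),
  ((.038,.0425,0),(0,255,255)),((-.038,.0425,0),(0,255,255)),((.038,-.0425,0),(0,255,255)),((-.038,-.0425,0),(0,255,255))]:
    u,v=proj('side',T+R@np.array(X)); cv2.circle(im,(int((u+.5-u0)*S),int((v+.5-v0)*S)),3,c,-1)
# jar from each estimate
for (x,y),c in [((.4738,-.2429),(0,128,255)),((.470,-.2335),(255,0,0))]:
  for z,r in [(.055,.032),(0,.031)]:
    pts=[(np.array(proj('side',(x+r*np.cos(a),y+r*np.sin(a),z)))+.5-[u0,v0])*S for a in np.linspace(0,6.28,40)]
    cv2.polylines(im,[np.int32(pts)],True,c,1)
cv2.imwrite('pics/side4.png',im)
E
```

```text
(no output)
```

View pics/side4.png

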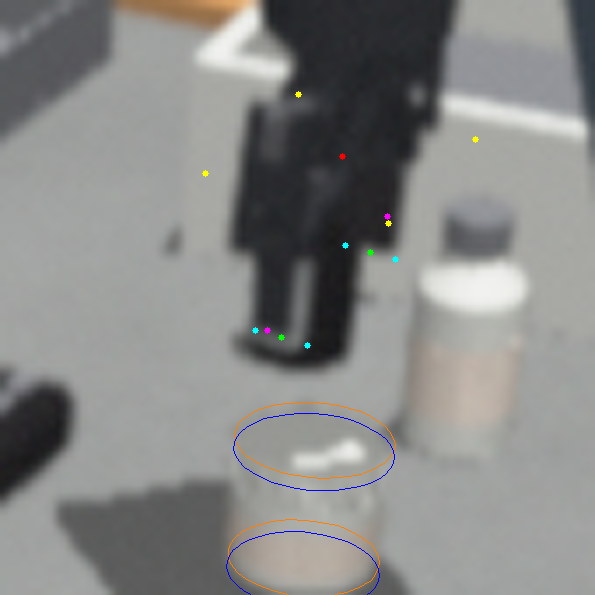

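```bash
python3 - <<'E'
from h import *
f=np.load('side4.npz'); p,d=f['p'],f['d']
bg=cv2.cvtColor(p,cv2.COLOR_RGB2BGR); 
im=cv2.resize(bg[110:195,330:385],None,fx=9,fy=9,interpolation=cv2.INTER_NEAREST)
im=np.clip((im/255.)**.5*255,0,255).astype(np.uint8); cv2.imwrite('pics/side4b.png',im[:, :])
C=cloud('side',d)
m=(C[...,2]>.1)&(C[...,2]<.18)&(C[...,0]<.6)&(C[...,0]>.38)&(abs(C[...,1]+.25)<.09)
from collections import Counter
for v in range(120,166,4):
    u=np.where(m[v])[0]; print(v,[(int(k),int(1000*C[v,k,0]),int(1000*C[v,k,1]),int(1000*C[v,k,2])) for k in u[::2]])
E
```

```text
120 []
124 [(370, 471, -320, 173), (372, 467, -325, 171)]
128 [(365, 471, -284, 174), (367, 466, -286, 174), (369, 462, -292, 173)]
132 [(362, 487, -306, 150), (364, 480, -303, 153), (366, 474, -304, 154), (368, 468, -303, 155)]
136 [(354, 474, -216, 176), (356, 468, -217, 176), (359, 462, -222, 176), (362, 483, -298, 142), (364, 477, -298, 143), (366, 473, -304, 142)]
140 [(343, 491, -185, 172), (345, 488, -191, 170), (347, 488, -205, 165), (349, 486, -215, 161), (351, 470, -189, 175), (354, 470, -208, 168), (356, 467, -216, 165), (361, 485, -298, 129), (363, 479, -299, 130), (365, 472, -297, 132), (367, 468, -301, 132)]
144 [(342, 492, -182, 161), (344, 488, -186, 161), (346, 480, -181, 165), (348, 476, -186, 164), (350, 470, -184, 166), (352, 467, -191, 164), (354, 468, -206, 158), (361, 482, -294, 119), (363, 478, -300, 117), (365, 473, -302, 118)]
148 [(346, 490, -207, 140), (348, 481, -200, 145), (350, 476, -200, 146), (352, 473, -209, 144), (354, 469, -213, 143)]
152 [(346, 487, -203, 131), (348, 479, -197, 135), (350, 476, -204, 133), (352, 473, -209, 132)]
156 [(345, 492, -208, 115), (347, 483, -201, 121), (349, 475, -197, 125), (351, 476, -212, 118), (353, 471, -216, 117)]
160 []
164 []
```

View pics/side4b.png

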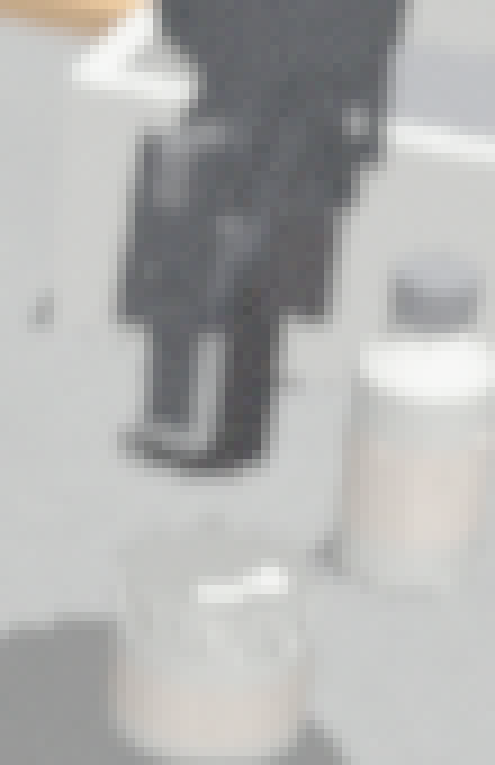

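>>> apply_moves --increments '[[[-0.006,-0.011,0.01,-0.5],[0,0,0.015,0],[0,0,0.015,0]]]'

```text
t: 3.7
tcp_pos: [0.475, -0.2472, 0.1316]
tool_rot: [1.0, -0.0, 0.016, 0.015]
force: [0.1, -0.0, -0.2]
finger_gap: 1.004
```

```bash
python3 - <<'E'
from h import *
go(.472,-.245,.10,0); s=manip.sense(); print(s['qd'].round(3),s['tau'].round(3), s['q'].round(3), s['q'][[1,2,4]].sum())
E
```

```text
tcp [ 0.475  -0.2472  0.1316] yaw 0.01 tilt [ 0.033  0.03  -0.999] d tool mm [-4.1 -3.1 31.4] dist 31.8 spin 0.0
[ 0.006  0.282  0.073 -0.    -0.326  0.002] [ 1.7700e-01 -4.2333e+01 -8.2150e+00 -3.0000e-03  1.1800e-01 -1.0000e-03] [-0.688  0.67   1.815 -0.004  0.613  0.887] 3.0970411046795316
```

>>> apply_moves --increments '[[[-0.002,-0.002,0.008,0],[0,0,0.008,0],[0,0,0.004,0]]]'

```text
t: 4.0
tcp_pos: [0.4729, -0.2451, 0.1089]
tool_rot: [1.0, -0.0, 0.015, 0.014]
force: [-0.4, 0.7, -0.5]
finger_gap: 0.996
```

```bash
python3 - <<'E'
from h import *
go(.472,-.245,.10,0); s=manip.sense(); print(s['qd'].round(3),s['tau'].round(3),  s['q'][[1,2,4]].sum())
E
```

```text
tcp [ 0.4729 -0.2451  0.1089] yaw 0.0 tilt [ 0.03   0.028 -0.999] d tool mm [-1.2 -0.4  8.8] dist 8.9 spin 0.0
[ 0.002  0.075  0.011 -0.001 -0.087  0.   ] [ 1.8000e-02 -4.1606e+01 -7.2900e+00 -4.0000e-03 -1.1100e-01 -0.0000e+00] 3.100340036472214
```

>>> apply_moves --increments '[[[0,0,0.006,0],[0,0,0.005,0],[0,0,0.003,0]]]'

```text
t: 4.3
tcp_pos: [0.4738, -0.246, 0.0941]
tool_rot: [1.0, -0.0, 0.016, 0.014]
force: [-0.5, -0.6, -0.6]
finger_gap: 0.998
```

```bash
python3 - <<'E'
from h import *
go(.472,-.245,.094,0); s=manip.sense(); print(s['qd'].round(3),s['tau'].round(3),  s['q'][[1,2,4]].sum(),s['force'])
p,d=manip.snapshot('side'); bg=cv2.cvtColor(p,cv2.COLOR_RGB2BGR)
cv2.imwrite("pics/side5.png",cv2.resize(bg[110:210,304:404],None,fx=6,fy=6,interpolation=cv2.INTER_CUBIC))
E
```

```text
tcp [ 0.4738 -0.246   0.0941] yaw -0.0 tilt [ 0.031  0.029 -0.999] d tool mm [-1.8 -1.   0.1] dist 2.1 spin -0.0
[ 0.001  0.058  0.002  0.    -0.066  0.   ] [-3.0000e-03 -4.2102e+01 -6.6880e+00 -4.0000e-03 -1.2000e-01 -0.0000e+00] 3.098985698316315 [-0.4584055  -0.60931585 -0.57940622]
```

View pics/side5.png

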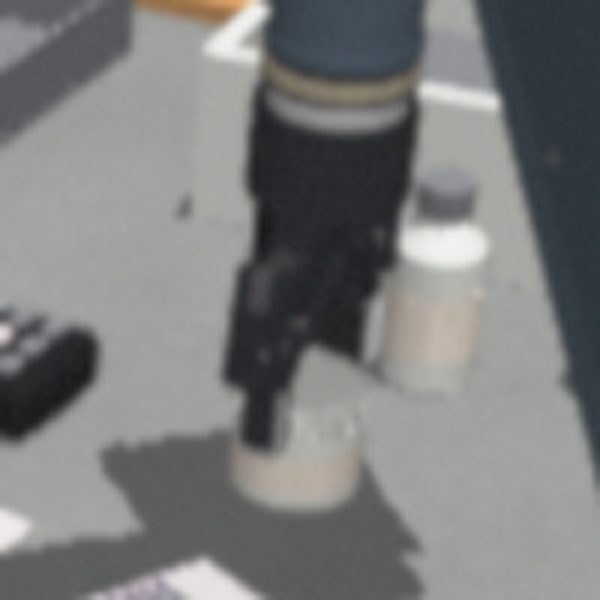

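>>> apply_moves --increments '[[[0,0,0,0],[0,0,0,0],[0,0,0,0],[0,0,0,0]]]' --fingers 0 --newtons 35

```text
t: 4.75
tcp_pos: [0.4735, -0.2454, 0.0946]
tool_rot: [1.0, -0.0, 0.015, 0.014]
force: [-0.2, 0.4, -2.4]
finger_gap: 0.71
```

```bash
python3 - <<'E'
from h import *
go(.472,-.245,.094,0); s=manip.sense(); print(s['qd'].round(3),s['tau'].round(3),  s['q'][[1,2,4]].sum(),s['force'])
E
```

```text
tcp [ 0.4735 -0.2454  0.0946] yaw -0.01 tilt [ 0.031  0.028 -0.999] d tool mm [-1.5 -0.4  0.6] dist 1.7 spin -0.0
[-0.001 -0.002 -0.    -0.002  0.    -0.   ] [ 4.2000e-02 -4.2933e+01 -6.8780e+00  0.0000e+00 -1.4500e-01  0.0000e+00] 3.100178220277993 [-0.19972703  0.36801405 -2.36079912]
```

>>> apply_moves --increments '[[[0,0,-0.01,0],[0,0,-0.02,0],[0,0,-0.03,0],[0,0,-0.03,0],[0,0,-0.01,0]]]'

```text
t: 5.25
tcp_pos: [0.4694, -0.2423, 0.1974]
tool_rot: [1.0, -0.0, 0.014, 0.013]
force: [0.2, -0.7, -1.2]
finger_gap: 0.713
```

```bash
python3 - <<'E'
from h import *
go(.6214,-.0856,.20,97); s=manip.sense(); print(s['q'][[1,2,4]].sum(),s['force'],s['q'])
E
```

```text
tcp [ 0.4694 -0.2423  0.1974] yaw -0.02 tilt [ 0.027  0.026 -0.999] d tool mm [ 151.9 -156.7   -2.5] dist 218.3 spin 83.0
3.104478471871365 [ 0.23689341 -0.66482147 -1.17142911] [-0.68698967  0.54844114  1.79244708 -0.00386594  0.76359025  0.88724833]
```

>>> apply_moves --increments '[[[0.02,-0.02,0,0],[0.03,-0.03,0,0],[0.03,-0.03,0,0],[0.03,-0.03,0,0],[0.02,-0.02,0,0]]]'

```text
t: 5.75
tcp_pos: [0.6018, -0.1126, 0.1997]
tool_rot: [1.0, -0.005, 0.015, 0.015]
force: [0.3, -0.4, -1.8]
finger_gap: 0.709
```

```bash
python3 - <<'E'
from h import *
go(.6214,-.0856,.20,0)
E
```

```text
tcp [ 0.6018 -0.1126  0.1997] yaw -0.55 tilt [ 0.029  0.029 -0.999] d tool mm [ 19.3 -27.2  -0.6] dist 33.4 spin -0.5
```

>>> apply_moves --increments '[[[0.008,-0.012,0.01,-0.5],[0.008,-0.01,0.02,0],[0.003,-0.004,0.02,0],[0,0,0.01,0],[0,0,0,0]]]'

```text
t: 6.25
tcp_pos: [0.6227, -0.0843, 0.1334]
tool_rot: [1.0, 0.003, 0.013, 0.014]
force: [-0.2, -0.3, -0.2]
finger_gap: 0.711
```

```bash
python3 - <<'E'
from h import *
go(.6211,-.0865,.102,0)
f=np.load('top0.npz')
for n in ['side','top']:
    p,d=manip.snapshot(n); bg=cv2.cvtColor(p,cv2.COLOR_RGB2BGR); np.savez(n+'6.npz',p=p,d=d)
    u,v=proj(n,(.6211,-.0865,.04)).astype(int)
    cv2.imwrite(f"pics/{n}6.png",cv2.resize(bg[v-45:v+45,u-45:u+45],None,fx=6,fy=6,interpolation=cv2.INTER_CUBIC)); print(n,u-45,v-45)
E
```

```text
tcp [ 0.6227 -0.0843  0.1334] yaw 0.37 tilt [ 0.025  0.029 -0.999] d tool mm [-2.4  1.3 31.4] dist 31.5 spin 0.4
side 235 142
top 264 144
```

View pics/side6.png

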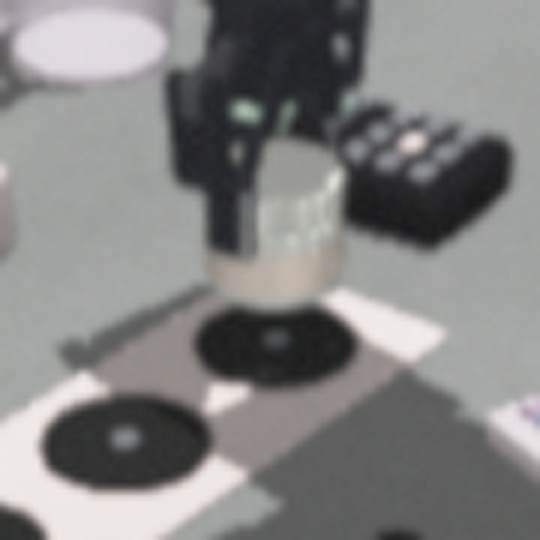

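View pics/top6.png

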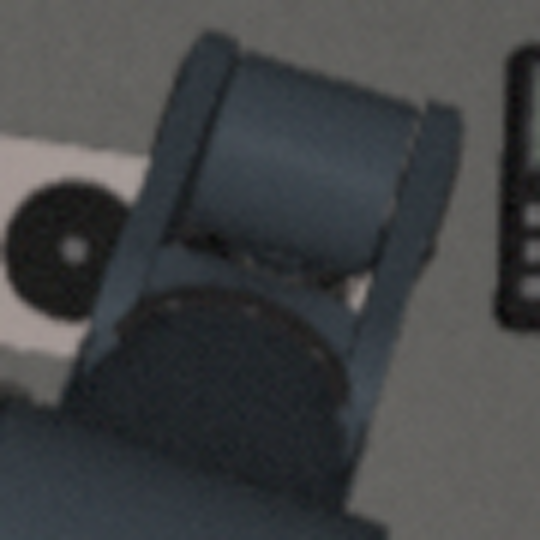

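>>> apply_moves --increments '[[[-0.001,0.001,0.008,0.3],[-0.001,0,0.01,0],[0,0,0.006,0],[0,0,0.003,0]]]'

```text
t: 6.75
tcp_pos: [0.6229, -0.0891, 0.109]
tool_rot: [1.0, -0.001, 0.016, 0.016]
force: [-0.3, 1.0, -1.7]
finger_gap: 0.706
```

```bash
python3 - <<'E'
from h import *
go(.6211,-.0865,.102,0)
E
```

```text
tcp [ 0.6229 -0.0891  0.109 ] yaw -0.13 tilt [ 0.033  0.031 -0.999] d tool mm [-2.  -2.8  6.9] dist 7.7 spin -0.1
```

>>> apply_moves --increments '[[[-0.002,-0.003,0.003,0],[0,0,0.003,0],[0,0,0,0]]]'

```text
t: 7.05
tcp_pos: [0.6208, -0.0861, 0.1019]
tool_rot: [1.0, -0.001, 0.016, 0.016]
force: [-0.1, -0.1, -2.3]
finger_gap: 0.712
```

```bash
python3 - <<'E'
from h import *
go(.6211,-.0865,.102,0)
p,d=manip.snapshot('side'); bg=cv2.cvtColor(p,cv2.COLOR_RGB2BGR)
cv2.imwrite(f"pics/side7.png",cv2.resize(bg[142:232,235:325],None,fx=6,fy=6,interpolation=cv2.INTER_CUBIC))
E
```

```text
tcp [ 0.6208 -0.0861  0.1019] yaw -0.14 tilt [ 0.032  0.031 -0.999] d tool mm [ 0.3  0.4 -0. ] dist 0.5 spin -0.1
```

View pics/side7.png

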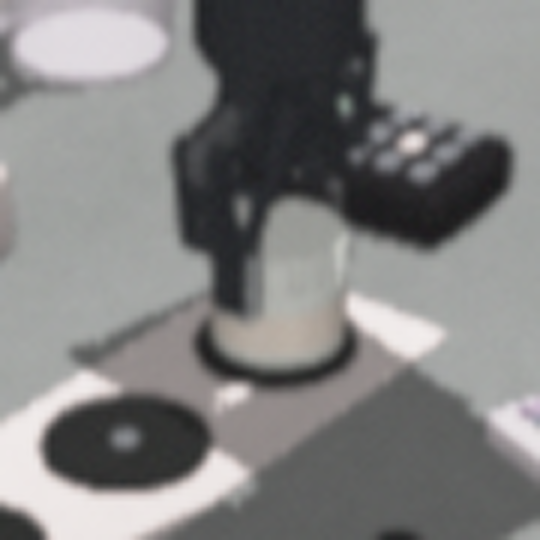

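>>> apply_moves --increments '[[[0,0,0.001,0],[0,0,0,0]]]'

```text
t: 7.3
tcp_pos: [0.6214, -0.0861, 0.1018]
tool_rot: [1.0, -0.001, 0.017, 0.016]
force: [-0.9, 0.1, -2.3]
finger_gap: 0.71
```

>>> apply_moves --increments '[[[0,0,0,0],[0,0,0,0],[0,0,0,0],[0,0,0,0]]]' --fingers 1

```text
t: 7.7
tcp_pos: [0.6225, -0.0864, 0.1031]
tool_rot: [1.0, -0.001, 0.019, 0.016]
force: [-0.6, -0.1, 0.4]
finger_gap: 1.002
```

```bash
python3 - <<'E'
from h import *
go(.6211,-.0865,.2,0)
p,d=manip.snapshot('side'); bg=cv2.cvtColor(p,cv2.COLOR_RGB2BGR)
cv2.imwrite(f"pics/side8.png",cv2.resize(bg[142:232,235:325],None,fx=6,fy=6,interpolation=cv2.INTER_CUBIC))
E
```

```text
tcp [ 0.6225 -0.0864  0.1031] yaw -0.11 tilt [ 0.037  0.033 -0.999] d tool mm [  2.2   3.2 -96.9] dist 96.9 spin -0.1
```

View pics/side8.png

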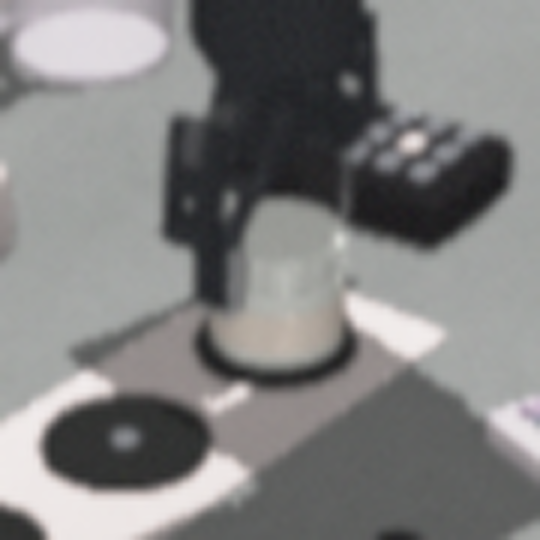

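>>> apply_moves --increments '[[[0.001,0.001,-0.025,0],[0.001,0.001,-0.04,0],[0.001,0.001,-0.04,0],[0,0,-0.02,0],[0,0,0,0]]]'

```text
t: 8.25
tcp_pos: [0.6204, -0.0854, 0.2308]
tool_rot: [1.0, -0.001, 0.017, 0.016]
force: [0.7, 0.2, 0.5]
finger_gap: 1.0
```

```bash
cat >> h.py <<'E'
def overlay(n,p,box,S,circs,fn):
    u0,v0,u1,v1=box
    im=cv2.resize(cv2.cvtColor(p,cv2.COLOR_RGB2BGR)[v0:v1,u0:u1],None,fx=S,fy=S,interpolation=cv2.INTER_CUBIC)
    for x,y,z,r,c in circs:
        pts=[(proj(n,(x+r*np.cos(a),y+r*np.sin(a),z))+.5-[u0,v0])*S for a in np.linspace(0,6.283,60)]
        cv2.polylines(im,[np.int32(np.round(pts))],True,c,1)
    cv2.imwrite('pics/'+fn,im)
E
python3 - <<'E'
from h import *
go(.48,.05,.24,0)
p=np.load('top0.npz')['p']; G=(0,255,0);R=(0,0,255)
x,y=.4515,.2225
overlay('top',p,(185,220,225,260),8,[(x,y,.07,.029,G),(x,y,.07,.026,G),(x,y,0,.029,R)],'beak.png')
x,y=.46,-.3735
overlay('top',p,(385,222,430,267),8,[(x,y,.074,.024,G),(x,y,.108,.0145,G),(x,y,0,.024,R)],'bot.png')
a=cv2.imread('pics/beak.png');b=cv2.imread('pics/bot.png'); a=cv2.copyMakeBorder(a,0,b.shape[0]-a.shape[0],0,10,0); cv2.imwrite('pics/bb.png',np.hstack([a,b]))
E
```

```text
tcp [ 0.6204 -0.0854  0.2308] yaw -0.13 tilt [ 0.033  0.031 -0.999] d tool mm [-140.3 -134.5  -18.1] dist 195.3 spin -0.1
```

View pics/bb.png

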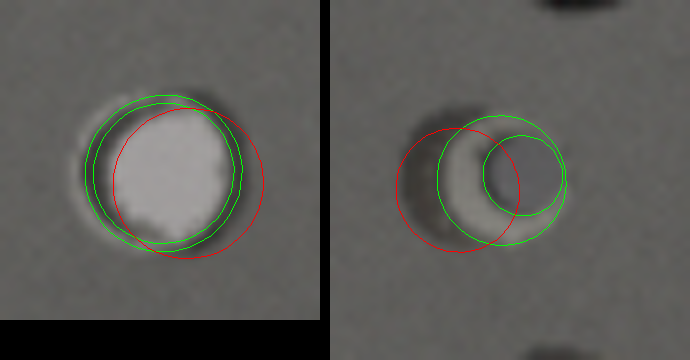

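>>> apply_moves --increments '[[[-0.01,-0.02,0,0],[-0.02,-0.035,0,0],[-0.022,-0.04,0,0],[-0.022,-0.04,0,0],[-0.022,-0.04,0,0]]]'

```text
t: 8.75
tcp_pos: [0.5258, 0.0886, 0.2175]
tool_rot: [1.0, -0.007, 0.019, 0.017]
force: [1.9, 0.8, -0.2]
finger_gap: 1.0
```

```bash
python3 - <<'E'
from h import *
go(.4495,.228,.2,0)
E
```

```text
tcp [0.5258 0.0886 0.2175] yaw -0.76 tilt [ 0.038  0.034 -0.999] d tool mm [ -78.7 -138.8    9.9] dist 159.9 spin -0.8
```

>>> apply_moves --increments '[[[-0.02,-0.035,0,0],[-0.02,-0.035,0,0],[-0.017,-0.03,0,0],[-0.01,-0.015,0,-0.8],[0,0,0,0]]]'

```text
t: 9.25
tcp_pos: [0.4495, 0.212, 0.2043]
tool_rot: [1.0, 0.003, 0.011, 0.018]
force: [1.1, 0.2, -0.4]
finger_gap: 1.002
```

```bash
python3 - <<'E'
from h import *
go(.4495,.228,.2,0)
p,d=manip.snapshot('top'); 
G=(0,255,0);x,y=.4515,.2261
overlay('top',p,(150,195,250,285),6,[(x,y,.07,.029,G)],'top9.png')
p,d=manip.snapshot('side'); np.savez('side9.npz',p=p,d=d)
overlay('side',p,(220,200,320,300),6,[(x,y,.07,.029,G),(x,y,0,.029,(0,0,255))],'side9.png')
E
```

```text
tcp [0.4495 0.212  0.2043] yaw 0.4 tilt [ 0.022  0.036 -0.999] d tool mm [  0.  -16.2   3.7] dist 16.6 spin 0.4
```

View pics/top9.png

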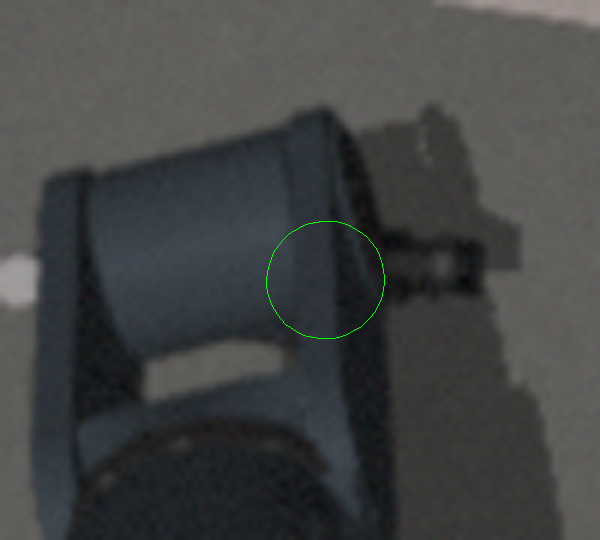

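View pics/side9.png

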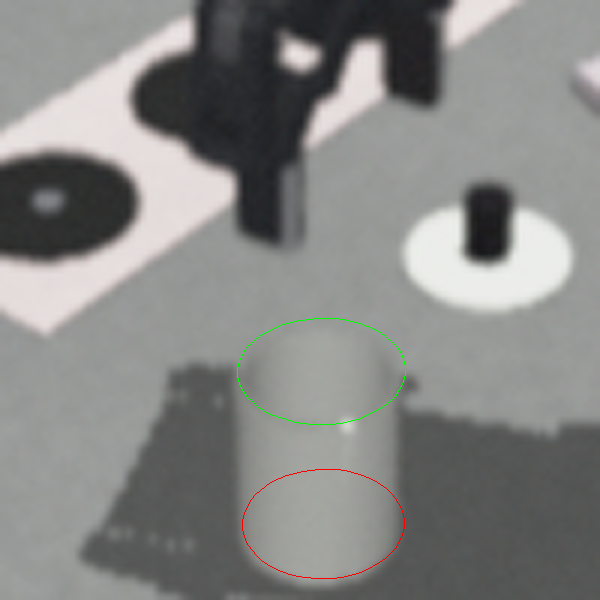

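>>> apply_moves --increments '[[[0.001,-0.012,0.015,0.4],[0,-0.006,0.02,0],[0,0,0.02,0],[0,0,0.015,0],[0,0,0,0]]]'

```text
t: 9.85
tcp_pos: [0.4607, 0.2218, 0.1312]
tool_rot: [1.0, -0.006, 0.015, 0.018]
force: [-0.2, -0.2, -0.6]
finger_gap: 1.0
```

```bash
python3 - <<'E'
from h import *
go(.451,.230,.11,0)
p,d=manip.snapshot('side'); np.savez('side9.npz',p=p,d=d)
overlay('side',p,(220,200,320,300),6,[],'side10.png')
E
```

```text
tcp [0.4607 0.2218 0.1312] yaw -0.65 tilt [ 0.031  0.035 -0.999] d tool mm [-10.5  -8.9  20.5] dist 24.7 spin -0.6
```

View pics/side10.png

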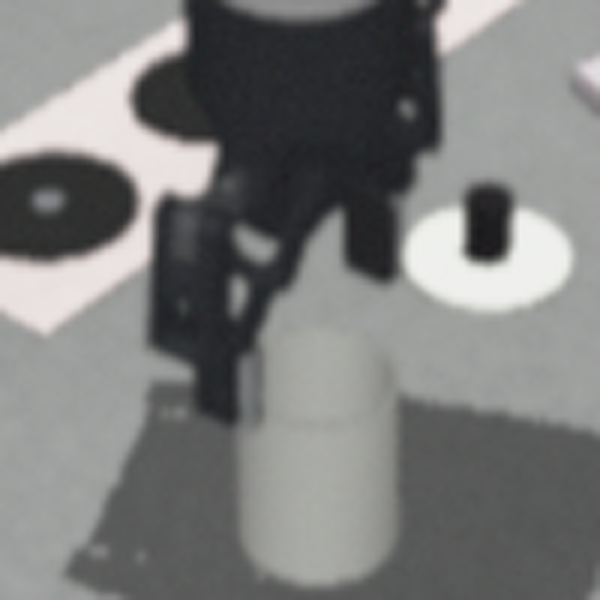

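>>> apply_moves --increments '[[[-0.008,-0.007,0,-0.6],[-0.003,-0.002,0,0],[0,0,0,0]]]'

```text
t: 10.2
tcp_pos: [0.4512, 0.2306, 0.1327]
tool_rot: [1.0, -0.002, 0.017, 0.017]
force: [0.6, 0.1, 0.3]
finger_gap: 1.002
```

```bash
python3 - <<'E'
from h import *
go(.4505,.230,.11,0)
E
```

```text
tcp [0.4512 0.2306 0.1327] yaw -0.17 tilt [ 0.035  0.034 -0.999] d tool mm [-1.5 -0.2 22.7] dist 22.7 spin -0.2
```

>>> apply_moves --increments '[[[-0.001,0,0.008,0],[-0.001,0,0.009,0],[0,-0.001,0.007,0],[0,0,0.003,0]]]'

```text
t: 10.6
tcp_pos: [0.4507, 0.2313, 0.1053]
tool_rot: [1.0, -0.001, 0.019, 0.017]
force: [-0.5, -0.1, -0.5]
finger_gap: 1.0
```

```bash
python3 - <<'E'
from h import *
go(.4505,.230,.105,0)
p,d=manip.snapshot('side')
overlay('side',p,(220,200,320,300),6,[],'side11.png')
E
```

```text
tcp [0.4507 0.2313 0.1053] yaw -0.1 tilt [ 0.039  0.033 -0.999] d tool mm [-0.2  1.3  0.3] dist 1.4 spin -0.1
```

View pics/side11.png

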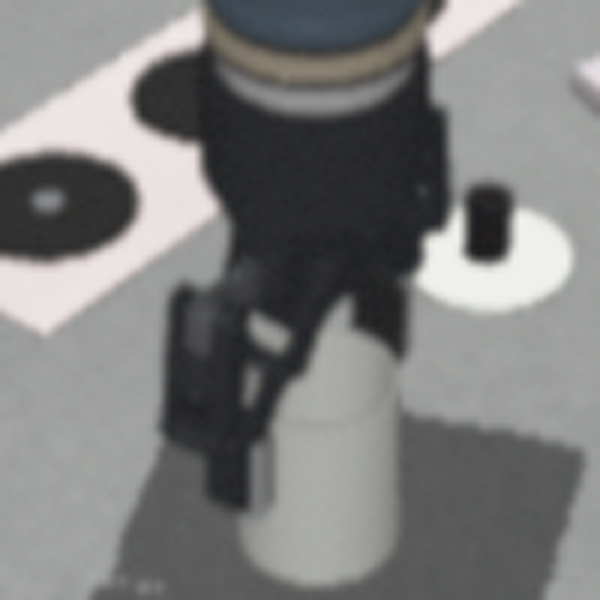

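```bash
cat >> h.py <<'E'
def gover(n,p,box,S,circs,fn,op=.0425,tip=.06):
    from scipy.spatial.transform import Rotation as Ro
    s=manip.sense(); R=Ro.from_quat(s['tool_rot']).as_matrix(); T=s['tcp_pos']
    overlay(n,p,box,S,circs,fn); im=cv2.imread('pics/'+fn); u0,v0=box[:2]
    for sy in (1,-1):
        pts=[(proj(n,T+R@np.array([a,sy*b,c]))+.5-[u0,v0])*S for a,b,c in [(.011,op,tip),(-.011,op,tip),(-.011,op,tip-.025),(.011,op,tip-.025)]]
        cv2.polylines(im,[np.int32(pts)],True,(255,0,255) if sy>0 else (0,255,255),1)
    cv2.imwrite('pics/'+fn,im)
E
python3 - <<'E'
from h import *
p,d=manip.snapshot('side'); x,y=.452,.228
gover('side',p,(220,200,320,300),6,[(x,y,.07,.029,(0,255,0)),(x,y,0,.029,(0,0,255))],'side12.png')
E
```

```text
(no output)
```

View pics/side12.png

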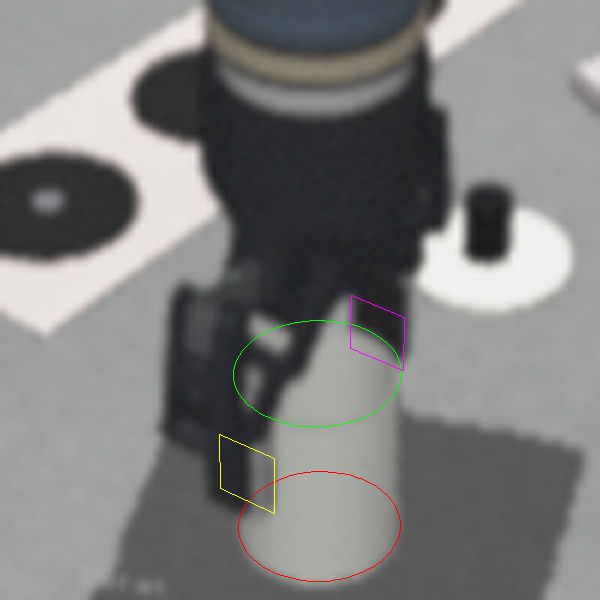

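>>> apply_moves --increments '[[[0,0,0,0],[0,0,0,0],[0,0,0,0],[0,0,0,0]]]' --fingers 0 --newtons 25

```text
t: 11.1
tcp_pos: [0.4508, 0.2313, 0.1059]
tool_rot: [1.0, -0.001, 0.019, 0.017]
force: [-1.0, -0.3, -1.0]
finger_gap: 0.685
```

>>> apply_moves --increments '[[[0,0,-0.01,0],[0,0,-0.02,0],[0,0,-0.025,0],[0,0,-0.015,0],[0,0,0,0]]]'

```text
t: 11.6
tcp_pos: [0.4477, 0.2335, 0.1796]
tool_rot: [1.0, -0.001, 0.019, 0.017]
force: [-0.2, -0.4, -1.2]
finger_gap: 0.688
```

```bash
python3 - <<'E'
from h import *
go(.6465,.1255,.2,0)
p,d=manip.snapshot('side'); 
gover('side',p,(220,170,320,270),6,[],'side13.png',op=.029,tip=.066)
x,y=.6214,-.0856; x2,y2=.6183,-.079
p=p.copy(); overlay('side',p,(240,160,330,250),6,[(x,y,.007,.038,(0,0,255)),(x2,y2,.007,.038,(0,255,0))],'side13b.png')
E
```

```text
tcp [0.4477 0.2335 0.1796] yaw -0.12 tilt [ 0.038  0.033 -0.999] d tool mm [199.6 108.   -9.2] dist 227.1 spin -0.1
```

View pics/side13.png

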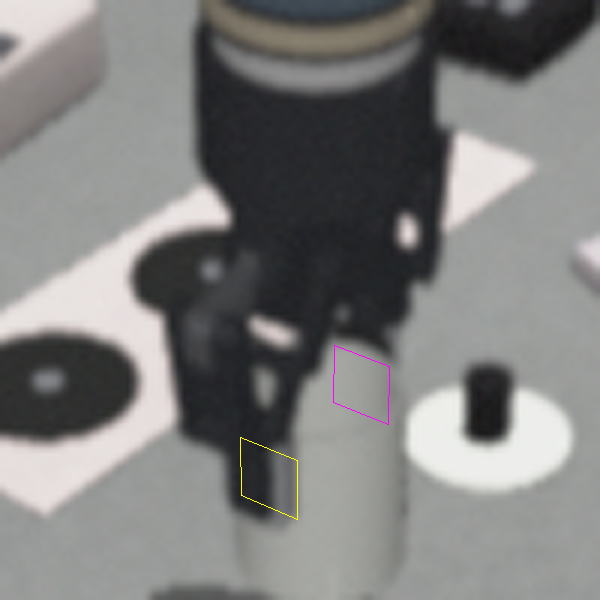

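View pics/side13b.png

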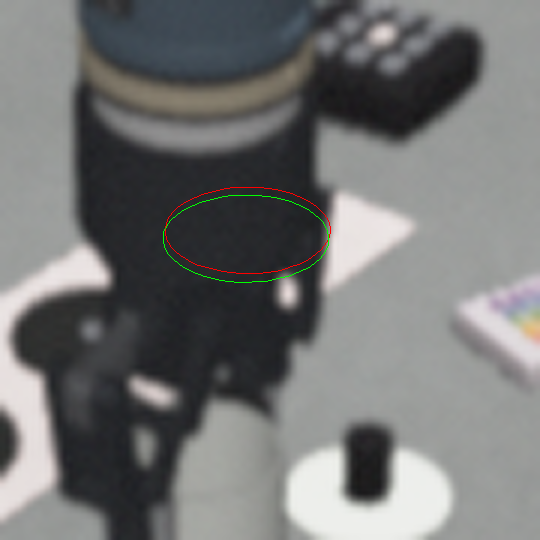

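>>> apply_moves --increments '[[[0.015,0.008,-0.005,0],[0.03,0.016,0,0],[0.035,0.018,0,0],[0.035,0.018,0,0],[0.03,0.016,0,0]]]'

```text
t: 12.15
tcp_pos: [0.5936, 0.1542, 0.1885]
tool_rot: [1.0, 0.002, 0.013, 0.018]
force: [0.6, 0.2, -0.6]
finger_gap: 0.684
```

```bash
python3 - <<'E'
from h import *
go(.645,.127,.15,0)
E
```

```text
tcp [0.5936 0.1542 0.1885] yaw 0.24 tilt [ 0.026  0.036 -0.999] d tool mm [50.2 25.9 40.8] dist 69.7 spin 0.2
```

>>> apply_moves --increments '[[[0.022,0.011,0.01,0.2],[0.015,0.008,0.012,0],[0.006,0.004,0.01,0],[0.002,0,0.005,0],[0,0,0,0]]]'

```text
t: 12.65
tcp_pos: [0.649, 0.121, 0.149]
tool_rot: [1.0, -0.004, 0.015, 0.019]
force: [0.5, -0.5, -2.0]
finger_gap: 0.688
```

```bash
python3 - <<'E'
from h import *
go(.645,.127,.1125,0)
E
```

```text
tcp [0.649 0.121 0.149] yaw -0.39 tilt [ 0.029  0.037 -0.999] d tool mm [-5.1 -7.3 36.1] dist 37.2 spin -0.4
```

>>> apply_moves --increments '[[[-0.003,-0.004,0.008,-0.4],[-0.001,-0.002,0.01,0],[0,-0.001,0.006,0],[0,0,0,0]]]'

```text
t: 13.05
tcp_pos: [0.6423, 0.1299, 0.1227]
tool_rot: [1.0, 0.002, 0.013, 0.018]
force: [-0.4, -0.9, -0.9]
finger_gap: 0.685
```

```bash
python3 - <<'E'
from h import *
go(.645,.127,.1125,0)
p,d=manip.snapshot('side'); u,v=proj('side',(.645,.127,.04)).astype(int)
overlay('side',p,(u-50,v-50,u+50,v+50),6,[],'side14.png')
overlay('side',p,(240,160,330,250),6,[(.6214,-.0856,.007,.038,(0,0,255)),(.6183,-.079,.007,.038,(0,255,0))],'side14b.png')
E
```

```text
tcp [0.6423 0.1299 0.1227] yaw 0.23 tilt [ 0.025  0.037 -0.999] d tool mm [ 2.4  2.5 10.3] dist 10.9 spin 0.2
```

View pics/side14.png

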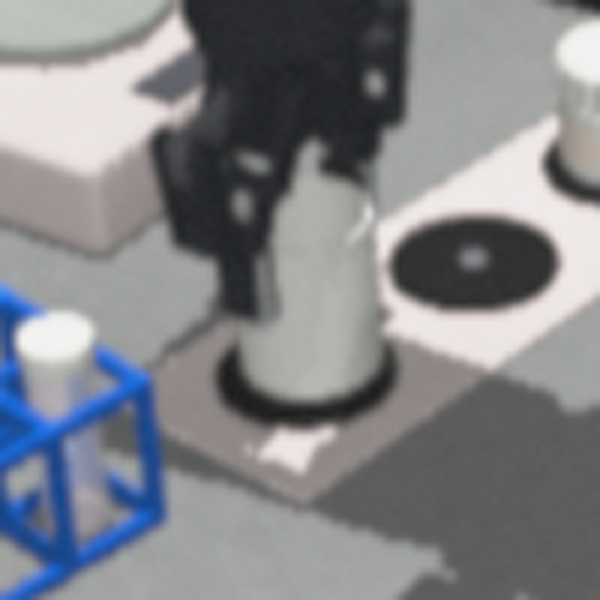

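View pics/side14b.png

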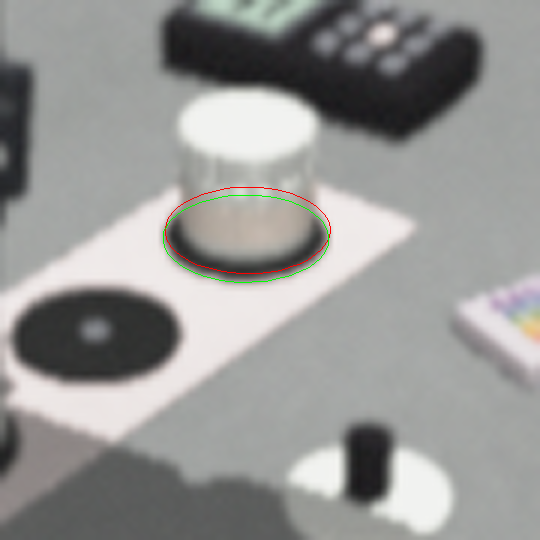

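>>> apply_moves --increments '[[[0.002,0.002,0.003,0.2],[0,0.001,0.003,0],[0,0,0.001,0],[0,0,0,0]]]'

```text
t: 13.5
tcp_pos: [0.6455, 0.1268, 0.1168]
tool_rot: [1.0, 0.0, 0.014, 0.018]
force: [0.4, -0.5, -0.3]
finger_gap: 0.688
```

```bash
python3 - <<'E'
from h import *
go(.645,.127,.1125,0)
p,d=manip.snapshot('side'); u,v=proj('side',(.645,.127,.04)).astype(int)
G=(0,255,0);R=(0,0,255)
a=[(.6447,.1285,.007,.038,G),(.6482,.1225,.007,.038,R),(.6447,.1285,.007,.029,G),(.6482,.1225,.007,.029,R),(.6315,.0247,.007,.038,G),(.6347,.0184,.007,.038,R),(.6183,-.079,.007,.038,G),(.6214,-.0856,.007,.038,R)]
overlay('side',p,(u-30,v-50,u+60,v+30),8,a,'side15.png')
overlay('side',p,(u-30,v-50,u+60,v+30),8,[],'side15b.png')
E
```

```text
tcp [0.6455 0.1268 0.1168] yaw 0.05 tilt [ 0.028  0.037 -0.999] d tool mm [-0.6 -0.4  4.3] dist 4.4 spin 0.0
```

View pics/side15.png

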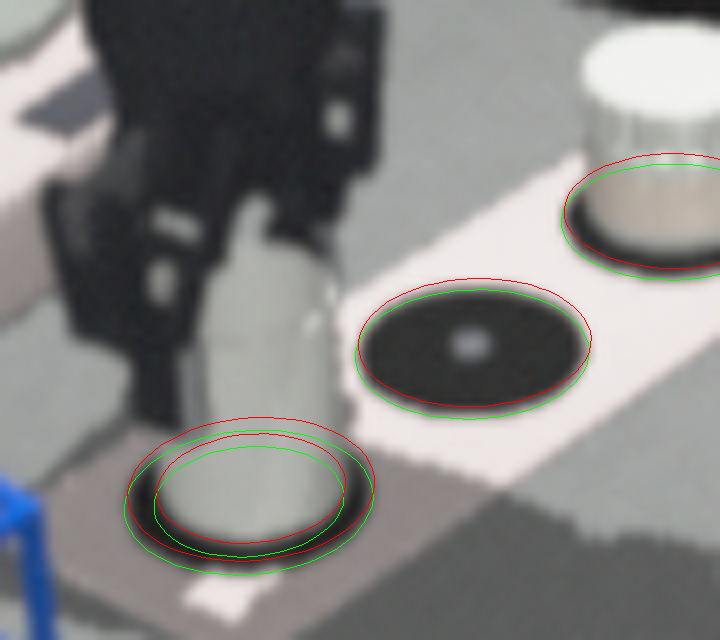

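View pics/side15b.png

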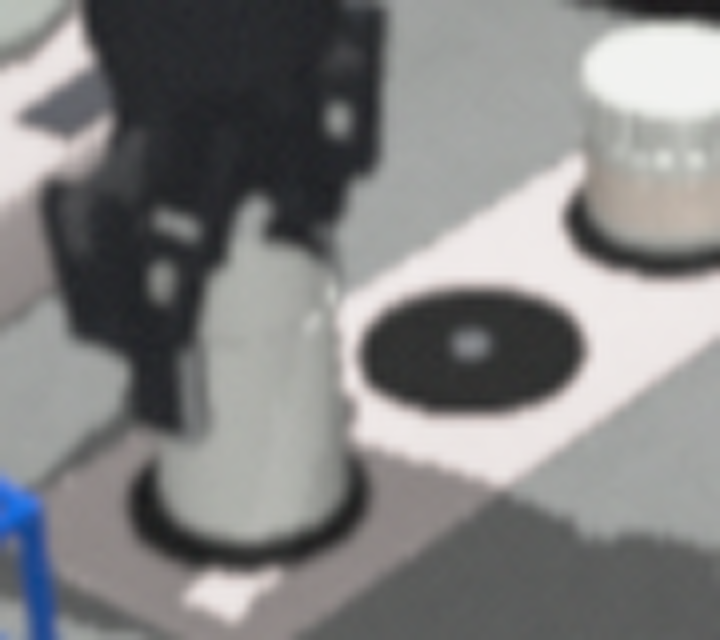

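>>> apply_moves --increments '[[[0.001,0.002,0.003,0],[0,0,0.002,0],[0,0,0,0]]]'

```text
t: 13.85
tcp_pos: [0.6473, 0.124, 0.113]
tool_rot: [1.0, 0.0, 0.015, 0.019]
force: [-0.9, 0.4, -0.5]
finger_gap: 0.683
```

```bash
python3 - <<'E'
from h import *
go(.647,.125,.1125,0)
E
```

```text
tcp [0.6473 0.124  0.113 ] yaw 0.04 tilt [ 0.03   0.037 -0.999] d tool mm [-0.3 -1.   0.5] dist 1.2 spin 0.0
```

>>> apply_moves --increments '[[[0,-0.001,0.001,0],[0,0,0,0]]]'

```text
t: 14.05
tcp_pos: [0.6475, 0.124, 0.1132]
tool_rot: [1.0, 0.0, 0.015, 0.019]
force: [0.1, 0.9, 0.1]
finger_gap: 0.688
```

>>> apply_moves --increments '[[[0,0,0,0],[0,0,0,0],[0,0,0,0],[0,0,0,0]]]' --fingers 1

```text
t: 14.45
tcp_pos: [0.6477, 0.1243, 0.1128]
tool_rot: [1.0, 0.0, 0.015, 0.019]
force: [-0.2, 0.4, -0.4]
finger_gap: 0.996
```

>>> apply_moves --increments '[[[0.001,0.001,-0.02,0],[0.001,0.001,-0.035,0],[0.001,0.001,-0.04,0],[-0.02,0.02,-0.015,0],[-0.03,0.04,0,0]]]'

```text
t: 14.95
tcp_pos: [0.5999, 0.0682, 0.2255]
tool_rot: [1.0, 0.003, 0.017, 0.019]
force: [0.7, -0.8, -0.6]
finger_gap: 1.0
```

```bash
python3 - <<'E'
from h import *
go(.45,-.20,.22,0)
E
```

```text
tcp [0.5999 0.0682 0.2255] yaw 0.41 tilt [ 0.033  0.038 -0.999] d tool mm [-151.9  266.9   10.5] dist 307.3 spin 0.4
```

>>> apply_moves --increments '[[[-0.016,0.036,0,0.4],[-0.016,0.04,0,0],[-0.016,0.042,0,0],[-0.016,0.042,0,0],[-0.016,0.042,0,0]]]'

```text
t: 15.45
tcp_pos: [0.5159, -0.1382, 0.2328]
tool_rot: [1.0, 0.003, 0.018, 0.019]
force: [1.0, 1.1, -0.5]
finger_gap: 1.0
```

```bash
python3 - <<'E'
from h import *
go(.458,-.3715,.22,0)
E
```

```text
tcp [ 0.5159 -0.1382  0.2328] yaw 0.38 tilt [ 0.037  0.039 -0.999] d tool mm [-59.9 232.4  19.6] dist 240.7 spin 0.4
```

>>> apply_moves --increments '[[[-0.012,0.04,0,0.4],[-0.012,0.042,0,0],[-0.012,0.042,0,0],[-0.012,0.042,0,0],[-0.008,0.025,0,0]]]'

```text
t: 15.95
tcp_pos: [0.4556, -0.3386, 0.239]
tool_rot: [1.0, -0.002, 0.019, 0.02]
force: [-0.3, -0.3, 0.2]
finger_gap: 1.0
```

>>> apply_moves --increments '[[[0,0,0,0],[0,0,0,0]]]'

```text
t: 16.15
tcp_pos: [0.4544, -0.3428, 0.2391]
tool_rot: [1.0, -0.005, 0.02, 0.021]
force: [0.9, -0.2, 0.2]
finger_gap: 0.999
```

```bash
python3 - <<'E'
from h import *
go(.458,-.3715,.22,0)
p,d=manip.snapshot('top'); np.savez('top16.npz',p=p,d=d)
G=(0,255,0);R=(0,0,255)
overlay('top',p,(225,160,325,210),8,[],'top16.png')
p2,d=manip.snapshot('side'); np.savez('side16.npz',p=p2,d=d); x,y=.46,-.3735
gover('side',p2,(320,80,420,180),6,[(x,y,.074,.024,G),(x,y,0,.024,R)],'side16.png')
E
```

```text
tcp [ 0.4544 -0.3428  0.2391] yaw -0.53 tilt [ 0.04   0.042 -0.998] d tool mm [ 3.1 27.8 20.4] dist 34.6 spin -0.5
```

View pics/top16.png

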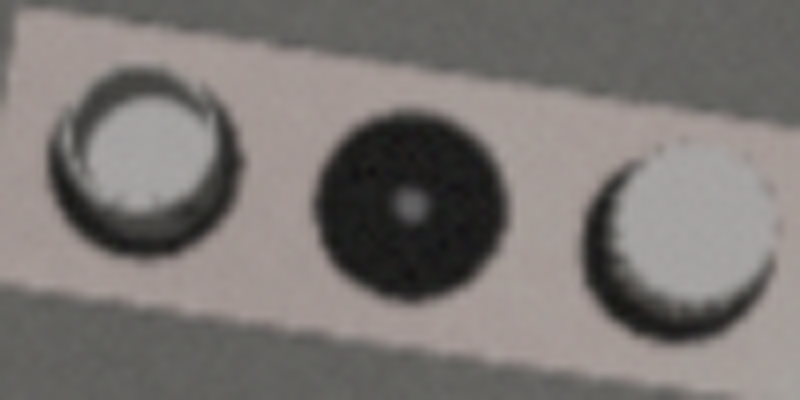

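View pics/side16.png

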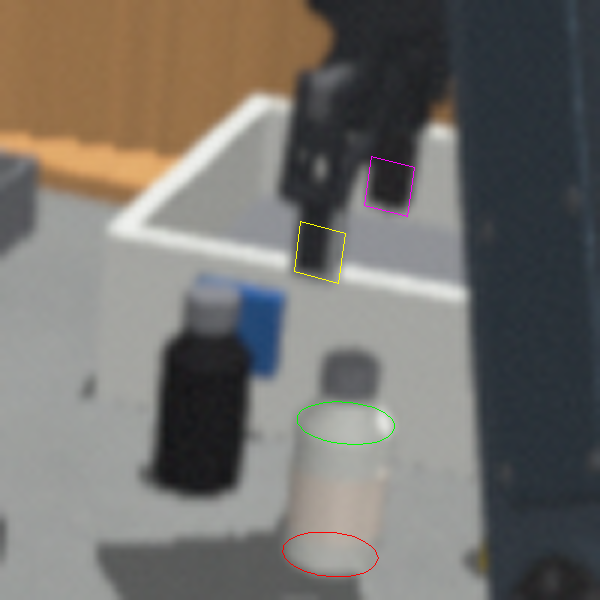

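```bash
python3 - <<'E'
from h import *
p=np.load('top16.npz')['p']
X,px,ax=seg('top',p,(297,175,327,206),130,0,.062); print('jar top',X.round(4),px,ax)
c=np.array([.6214,-.0856])
G=(0,255,0);R=(0,0,255)
overlay('top',p,(225,160,325,210),8,[(*c,.062,.032,G),(*c,.007,.038,R),(.6482,.1225,.077,.029,G),(.6482,.1225,.007,.038,R)],'top16b.png')
E
```

```text
jar top [ 0.6168 -0.0906  0.062 ] (311.6300900777181, 189.47578303019205) [33.02813466 34.61064657]
```

View pics/top16b.png

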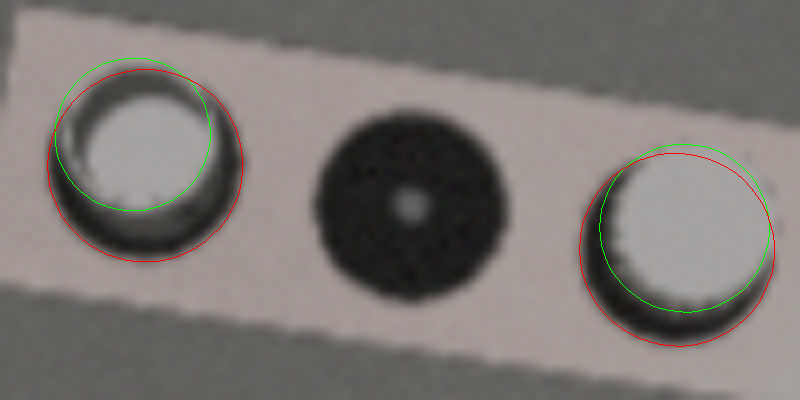

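>>> apply_moves --increments '[[[0,0,-0.05,-0.5],[0,0,-0.05,0],[0,0,-0.05,0],[0,0,0,0]]]'

```text
t: 16.65
tcp_pos: [0.4509, -0.3289, 0.3896]
tool_rot: [1.0, 0.005, 0.016, 0.016]
force: [0.4, 0.0, 0.8]
finger_gap: 1.005
```

```bash
python3 - <<'E'
from h import *
go(.6221,-.088,.22,0)
E
```

```text
tcp [ 0.4509 -0.3289  0.3896] yaw 0.58 tilt [ 0.032  0.032 -0.999] d tool mm [ 168.1 -244.6  167.3] dist 340.7 spin 0.6
```

>>> apply_moves --increments '[[[0.02,-0.03,0.01,0.6],[0.025,-0.036,0.015,0],[0.025,-0.036,0.02,0],[0.025,-0.036,0.02,0],[0.025,-0.036,0.02,0]]]'

```text
t: 17.15
tcp_pos: [0.5767, -0.151, 0.3049]
tool_rot: [1.0, -0.001, 0.021, 0.02]
force: [0.6, -0.1, -0.7]
finger_gap: 0.998
```

```bash
python3 - <<'E'
from h import *
go(.6221,-.088,.22,0)
E
```

```text
tcp [ 0.5767 -0.151   0.3049] yaw -0.01 tilt [ 0.041  0.04  -0.998] d tool mm [ 41.8 -66.5  84.1] dist 115.1 spin -0.0
```

>>> apply_moves --increments '[[[0.02,-0.03,0.015,0],[0.014,-0.024,0.02,0],[0.006,-0.01,0.02,0],[0,0,0.015,0],[0,0,0,0]]]'

```text
t: 17.65
tcp_pos: [0.6189, -0.0692, 0.2239]
tool_rot: [1.0, 0.01, 0.015, 0.017]
force: [0.3, 1.1, -0.2]
finger_gap: 0.996
```

```bash
python3 - <<'E'
from h import *
go(.622,-.086,.14,0)
E
```

```text
tcp [ 0.6189 -0.0692  0.2239] yaw 1.18 tilt [ 0.029  0.033 -0.999] d tool mm [ 0.3 14.  84.4] dist 85.6 spin 1.2
```

>>> apply_moves --increments '[[[0,0.006,0.02,1.2],[0,0.005,0.025,0],[0,0.003,0.02,0],[0,0,0.01,0],[0,0,0,0]]]'

```text
t: 18.15
tcp_pos: [0.621, -0.0809, 0.1492]
tool_rot: [1.0, 0.002, 0.016, 0.016]
force: [-1.2, -0.2, 0.3]
finger_gap: 0.998
```

```bash
python3 - <<'E'
from h import *
go(.622,-.086,.10,0)
E
```

```text
tcp [ 0.621  -0.0809  0.1492] yaw 0.31 tilt [ 0.031  0.032 -0.999] d tool mm [-0.5  3.5 49.4] dist 49.5 spin 0.3
```

>>> apply_moves --increments '[[[0,0.003,0.01,0.3],[0,0.001,0.014,0],[0,0,0.012,0],[0,0,0.006,0],[0,0,0.003,0]]]'

```text
t: 18.65
tcp_pos: [0.6242, -0.0866, 0.1042]
tool_rot: [1.0, -0.0, 0.018, 0.017]
force: [0.3, -0.7, -0.3]
finger_gap: 0.997
```

```bash
python3 - <<'E'
from h import *
go(.622,-.086,.102,0)
E
```

```text
tcp [ 0.6242 -0.0866  0.1042] yaw 0.03 tilt [ 0.037  0.034 -0.999] d tool mm [-2.3 -0.7  2.1] dist 3.2 spin 0.0
```

>>> apply_moves --increments '[[[0,0,0.001,0],[0,0,0,0],[0,0,0,0],[0,0,0,0]]]' --fingers 0 --newtons 35

```text
t: 19.05
tcp_pos: [0.6242, -0.0865, 0.1031]
tool_rot: [1.0, -0.0, 0.018, 0.017]
force: [0.3, 0.2, -2.3]
finger_gap: 0.709
```

```bash
python3 - <<'E'
from h import *
go(.6212,-.081,.112,0)
E
```

```text
tcp [ 0.6242 -0.0865  0.1031] yaw 0.01 tilt [ 0.036  0.033 -0.999] d tool mm [-2.7 -5.2 -9.2] dist 10.9 spin 0.0
```

>>> apply_moves --increments '[[[0,0,-0.006,0],[-0.001,-0.003,-0.003,0],[-0.001,-0.002,0,0],[-0.001,0,0,0],[0,0,0,0]]]'

```text
t: 19.55
tcp_pos: [0.6204, -0.0804, 0.1129]
tool_rot: [1.0, -0.0, 0.018, 0.017]
force: [-0.6, 0.6, -2.0]
finger_gap: 0.707
```

```bash
python3 - <<'E'
from h import *
go(.6212,-.081,.103,0)
E
```

```text
tcp [ 0.6204 -0.0804  0.1129] yaw 0.03 tilt [ 0.036  0.033 -0.999] d tool mm [0.5 0.2 9.9] dist 9.9 spin 0.0
```

>>> apply_moves --increments '[[[0,0,0.004,0],[0,0,0.004,0],[0,0,0.002,0],[0,0,0,0]]]'

```text
t: 19.95
tcp_pos: [0.6209, -0.0809, 0.1029]
tool_rot: [1.0, -0.0, 0.018, 0.017]
force: [-1.2, 0.8, 1.6]
finger_gap: 0.711
```

```bash
python3 - <<'E'
from h import *
go(.6212,-.081,.103,0)
p,d=manip.snapshot('side')
overlay('side',p,(240,160,330,250),6,[],'side17.png')
E
```

```text
tcp [ 0.6209 -0.0809  0.1029] yaw 0.02 tilt [ 0.037  0.033 -0.999] d tool mm [ 0.3  0.1 -0.1] dist 0.3 spin 0.0
```

View pics/side17.png

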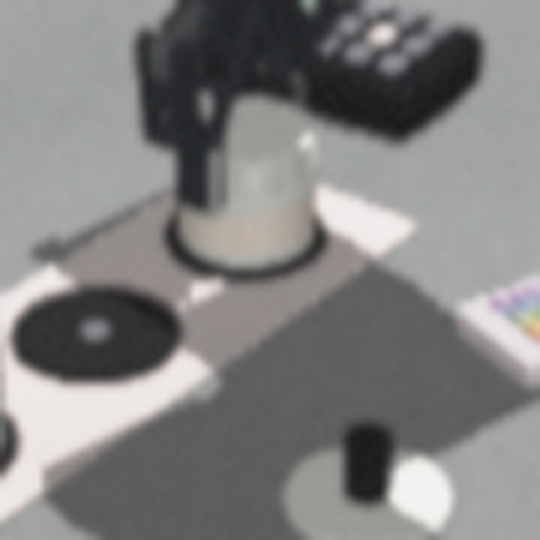

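>>> apply_moves --increments '[[[0,0,0,0],[0,0,0,0],[0,0,0,0],[0,0,0,0]]]' --fingers 1

```text
t: 20.4
tcp_pos: [0.6215, -0.0813, 0.1028]
tool_rot: [1.0, -0.0, 0.019, 0.017]
force: [-0.7, 0.5, 0.5]
finger_gap: 1.002
```

>>> apply_moves --increments '[[[0.001,0.001,-0.02,0],[0.001,0.001,-0.035,0],[0.001,0.001,-0.04,0],[-0.01,0.015,-0.03,0],[-0.02,0.035,-0.02,0]]]'

```text
t: 20.9
tcp_pos: [0.5887, -0.1267, 0.2484]
tool_rot: [1.0, 0.003, 0.015, 0.015]
force: [0.8, -1.1, 0.0]
finger_gap: 0.999
```

>>> apply_moves --increments '[[[-0.02,0.04,0,0],[-0.02,0.042,0,0],[-0.02,0.042,0,0],[-0.02,0.04,0,0],[-0.01,0.03,0,0]]]'

```text
t: 21.4
tcp_pos: [0.4982, -0.3276, 0.2582]
tool_rot: [1.0, 0.005, 0.021, 0.019]
force: [0.1, -0.9, 0.2]
finger_gap: 1.0
```

```bash
python3 - <<'E'
from h import *
go(.458,-.3715,.20,0)
E
```

```text
tcp [ 0.4982 -0.3276  0.2582] yaw 0.65 tilt [ 0.041  0.038 -0.998] d tool mm [-43.1  41.2  58.1] dist 83.3 spin 0.6
```

>>> apply_moves --increments '[[[-0.018,0.016,0.012,0.6],[-0.014,0.014,0.015,0],[-0.008,0.008,0.015,0],[-0.002,0.002,0.01,0],[0,0,0,0]]]'

```text
t: 21.9
tcp_pos: [0.4554, -0.3785, 0.2059]
tool_rot: [0.999, -0.004, 0.023, 0.022]
force: [-0.0, -0.0, 0.5]
finger_gap: 1.003
```

```bash
python3 - <<'E'
from h import *
go(.458,-.3715,.18,0)
p,d=manip.snapshot('top'); np.savez('top18.npz',p=p,d=d)
overlay('top',p,(225,160,325,210),8,[],'top18.png')
p2,d=manip.snapshot('side'); x,y=.46,-.3735
gover('side',p2,(320,80,420,180),6,[(x,y,.074,.024,(0,255,0)),(x,y,0,.024,(0,0,255))],'side18.png')
E
```

```text
tcp [ 0.4554 -0.3785  0.2059] yaw -0.45 tilt [ 0.046  0.043 -0.998] d tool mm [ 1.3 -8.1 25.7] dist 27.0 spin -0.5
```

View pics/top18.png

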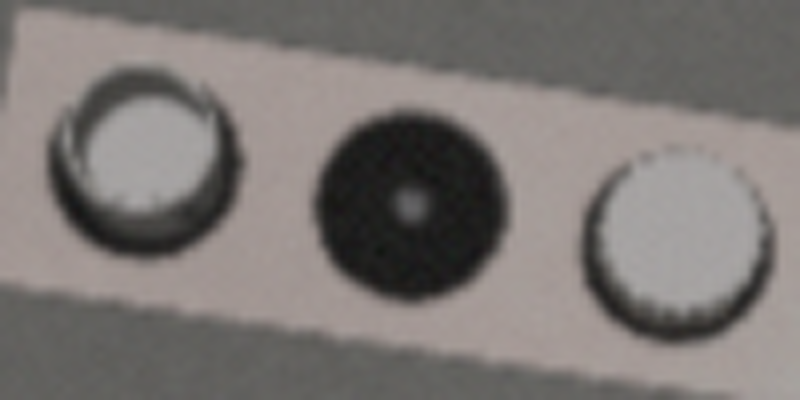

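View pics/side18.png

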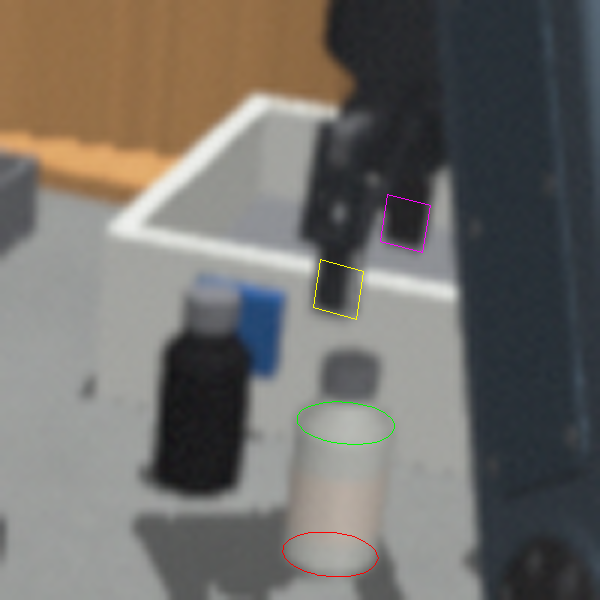

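>>> apply_moves --increments '[[[0.001,-0.004,0,-0.4],[0,-0.004,0.01,0],[0,-0.001,0.015,0],[0,0,0.005,0],[0,0,0,0]]]'

```text
t: 22.5
tcp_pos: [0.4624, -0.3675, 0.178]
tool_rot: [0.999, 0.003, 0.026, 0.024]
force: [-0.7, 0.6, -0.6]
finger_gap: 1.001
```

```bash
python3 - <<'E'
from h import *
go(.458,-.371,.115,0)
E
```

```text
tcp [ 0.4624 -0.3675  0.178 ] yaw 0.4 tilt [ 0.051  0.049 -0.997] d tool mm [-7.6  0.4 62.8] dist 63.2 spin 0.4
```

>>> apply_moves --increments '[[[-0.005,0,0.002,0.4],[-0.001,0,0.01,0],[-0.001,0,0.012,0],[-0.001,0,0.01,0],[0,0,0.005,0]]]'

```text
t: 23.0
tcp_pos: [0.4566, -0.3699, 0.1371]
tool_rot: [0.999, -0.001, 0.027, 0.026]
force: [-0.2, 0.2, -0.7]
finger_gap: 1.0
```

```bash
python3 - <<'E'
from h import *
go(.458,-.371,.115,0); print(manip.sense()['force'])
p2,d=manip.snapshot('side'); x,y=.46,-.3735
gover('side',p2,(320,80,420,180),6,[],'side19.png')
E
```

```text
tcp [ 0.4566 -0.3699  0.1371] yaw -0.0 tilt [ 0.054  0.051 -0.997] d tool mm [ 0.3  0.  22.2] dist 22.2 spin -0.0
[-0.24747335  0.24974568 -0.68102739]
```

View pics/side19.png

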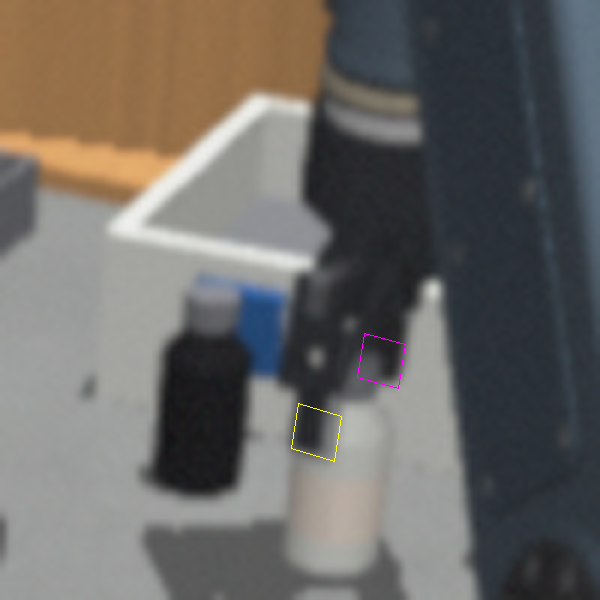

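>>> apply_moves --increments '[[[0.001,0,0.008,0],[0,0,0.008,0],[0,0,0.004,0],[0,0,0.002,0],[0,0,0,0]]]'

```text
t: 23.55
tcp_pos: [0.4589, -0.3712, 0.112]
tool_rot: [0.999, -0.001, 0.026, 0.025]
force: [-0.0, 0.8, -0.2]
finger_gap: 0.996
```

```bash
python3 - <<'E'
from h import *
go(.458,-.371,.115,0); print(manip.sense()['force'])
E
```

```text
tcp [ 0.4589 -0.3712  0.112 ] yaw -0.02 tilt [ 0.053  0.05  -0.997] d tool mm [-0.8 -0.  -3. ] dist 3.1 spin -0.0
[-0.01687574  0.7571941  -0.23054134]
```

>>> apply_moves --increments '[[[0,0,-0.002,0],[0,0,0,0],[0,0,0,0],[0,0,0,0],[0,0,0,0]]]' --fingers 0 --newtons 30

```text
t: 24.05
tcp_pos: [0.4589, -0.3708, 0.1153]
tool_rot: [0.999, -0.001, 0.027, 0.025]
force: [-0.4, 0.1, -2.7]
finger_gap: 0.552
```

```bash
python3 - <<'E'
from h import *
go(.458,-.371,.115,0); print(manip.sense()['force'])
E
```

```text
tcp [ 0.4589 -0.3708  0.1153] yaw -0.02 tilt [ 0.053  0.05  -0.997] d tool mm [-1.   0.2  0.3] dist 1.0 spin -0.0
[-0.43390957  0.11571317 -2.67433746]
```

>>> apply_moves --increments '[[[0,0,-0.01,0],[0,0,-0.025,0],[0,0,-0.035,0],[0,0,-0.035,0],[0,0,-0.02,0]]]'

```text
t: 24.55
tcp_pos: [0.4503, -0.3627, 0.2414]
tool_rot: [1.0, -0.001, 0.023, 0.021]
force: [-0.1, 0.1, -1.9]
finger_gap: 0.552
```

```bash
python3 - <<'E'
from h import *
go(.633,.0215,.235,0); print(manip.sense()['force'])
p2,d=manip.snapshot('side')
overlay('side',p2,(300,50,400,150),5,[],'side20.png')
E
```

```text
tcp [ 0.4503 -0.3627  0.2414] yaw -0.05 tilt [ 0.046  0.042 -0.998] d tool mm [ 181.8 -384.7   -1.4] dist 425.5 spin -0.1
[-0.05302554  0.05631054 -1.91925143]
```

View pics/side20.png

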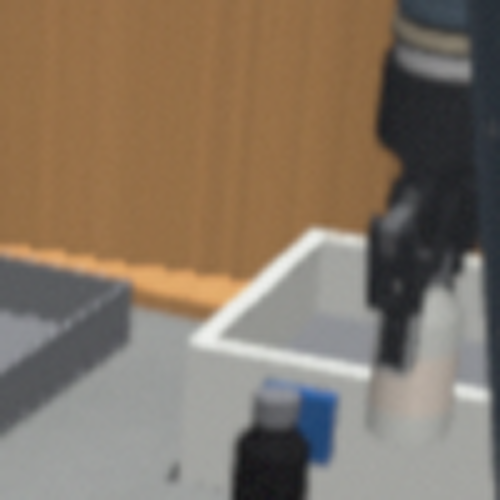

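Bottle is held. I'll carry it over to the middle coaster.

>>> apply_moves --increments '[[[0.01,-0.02,0,0],[0.018,-0.036,0,0],[0.02,-0.042,0,0],[0.02,-0.042,0,0],[0.02,-0.042,0,0]]]'

```text
t: 25.1
tcp_pos: [0.5411, -0.1844, 0.2417]
tool_rot: [0.999, -0.007, 0.027, 0.027]
force: [1.1, -0.8, -1.7]
finger_gap: 0.555
```

```bash
python3 - <<'E'
from h import *
go(.633,.0215,.235,0); print(manip.sense()['force'])
E
```

```text
tcp [ 0.5411 -0.1844  0.2417] yaw -0.75 tilt [ 0.055  0.054 -0.997] d tool mm [  88.7 -207.4    0.3] dist 225.6 spin -0.7
[ 1.09073179 -0.77829321 -1.66824591]
```

>>> apply_moves --increments '[[[0.018,-0.04,0,-0.7],[0.018,-0.042,0,0],[0.017,-0.038,0,0],[0.015,-0.034,0,0],[0.007,-0.018,0,0]]]'

```text
t: 25.6
tcp_pos: [0.6186, -0.0017, 0.2335]
tool_rot: [0.999, 0.001, 0.026, 0.027]
force: [0.3, -0.5, -1.9]
finger_gap: 0.555
```

>>> apply_moves --increments '[[[0,0,0,0],[0,0,0,0]]]'

```text
t: 25.8
tcp_pos: [0.6184, 0.0018, 0.2321]
tool_rot: [0.999, 0.004, 0.025, 0.026]
force: [-0.6, 0.2, -2.0]
finger_gap: 0.555
```

```bash
python3 - <<'E'
from h import *
go(.633,.0215,.235,0); print(manip.sense()['force'])
E
```

```text
tcp [0.6184 0.0018 0.2321] yaw 0.48 tilt [ 0.05   0.053 -0.997] d tool mm [ 14.9 -19.4  -3.2] dist 24.7 spin 0.5
[-0.62754935  0.22964341 -2.02939478]
```

>>> apply_moves --increments '[[[0.008,-0.012,0.01,0.5],[0.003,-0.008,0.018,0],[0.001,-0.004,0.02,0],[0,0,0.018,0],[0,0,0.008,0]]]'

```text
t: 26.3
tcp_pos: [0.6335, 0.016, 0.1564]
tool_rot: [0.999, -0.004, 0.026, 0.027]
force: [0.5, -0.1, -2.2]
finger_gap: 0.554
```

```bash
python3 - <<'E'
from h import *
go(.631,.0255,.135,0); print(manip.sense()['force'])
E
```

```text
tcp [0.6335 0.016  0.1564] yaw -0.43 tilt [ 0.052  0.054 -0.997] d tool mm [ -3.7 -10.7  20.7] dist 23.6 spin -0.4
[ 0.46194012 -0.11513246 -2.2417771 ]
```

>>> apply_moves --increments '[[[-0.002,-0.006,0.006,-0.4],[-0.001,-0.003,0.006,0],[0,-0.001,0.006,0],[0,0,0.002,0],[0,0,0,0]]]'

```text
t: 26.8
tcp_pos: [0.631, 0.0228, 0.1346]
tool_rot: [0.999, -0.003, 0.025, 0.028]
force: [-0.2, -0.1, -0.8]
finger_gap: 0.552
```

```bash
python3 - <<'E'
from h import *
go(.631,.0255,.1225,0); print(manip.sense()['force'])
p2,d=manip.snapshot('side')
overlay('side',p2,(210,155,310,245),7,[(.633,.0215,.007,.038,(0,0,255))],'side21.png')
E
```

```text
tcp [0.631  0.0228 0.1346] yaw -0.21 tilt [ 0.051  0.055 -0.997] d tool mm [-0.6 -3.3 11.9] dist 12.4 spin -0.2
[-0.20098807 -0.06931226 -0.83336841]
```

View pics/side21.png

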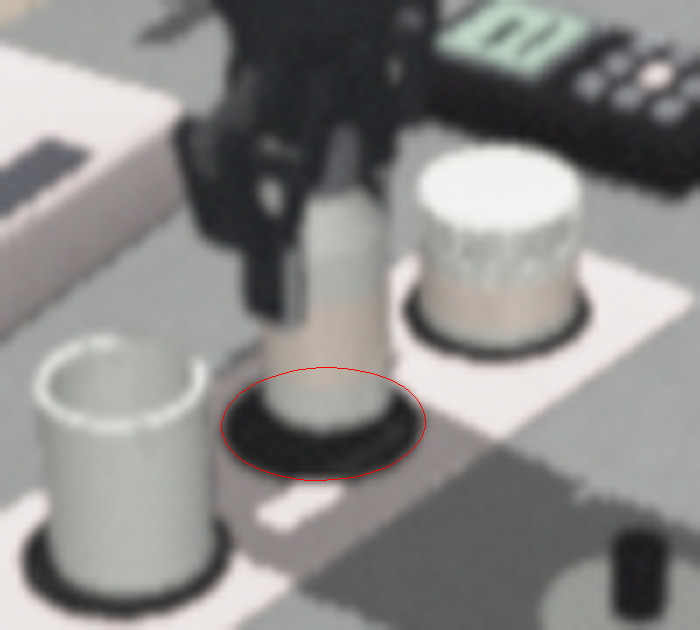

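>>> apply_moves --increments '[[[0.001,0,0.004,-0.2],[0.001,-0.001,0.004,0],[0,0,0.002,0],[0,0,0,0]]]'

```text
t: 27.25
tcp_pos: [0.6347, 0.0234, 0.1253]
tool_rot: [0.999, -0.0, 0.027, 0.028]
force: [-0.3, 0.2, -1.7]
finger_gap: 0.555
```

```bash
python3 - <<'E'
from h import *
go(.633,.0235,.1225,0); print(manip.sense()['force'])
E
```

```text
tcp [0.6347 0.0234 0.1253] yaw 0.03 tilt [ 0.054  0.056 -0.997] d tool mm [-1.9 -0.3  2.7] dist 3.3 spin 0.0
[-0.27534405  0.20224656 -1.72872227]
```

>>> apply_moves --increments '[[[-0.001,0,0.002,0],[-0.001,0,0.001,0],[0,0,0,0]]]'

```text
t: 27.55
tcp_pos: [0.6331, 0.0232, 0.1223]
tool_rot: [0.999, -0.0, 0.027, 0.028]
force: [-1.0, 0.0, -0.8]
finger_gap: 0.554
```

```bash
python3 - <<'E'
from h import *
go(.633,.0235,.1225,0); print(manip.sense()['force'])
p2,d=manip.snapshot('side')
overlay('side',p2,(210,155,310,245),7,[(.633,.0215,.007,.038,(0,0,255))],'side22.png')
E
```

```text
tcp [0.6331 0.0232 0.1223] yaw 0.03 tilt [ 0.055  0.056 -0.997] d tool mm [-0.1 -0.3 -0.3] dist 0.4 spin 0.0
[-1.01735628  0.02624992 -0.76091373]
```

View pics/side22.png

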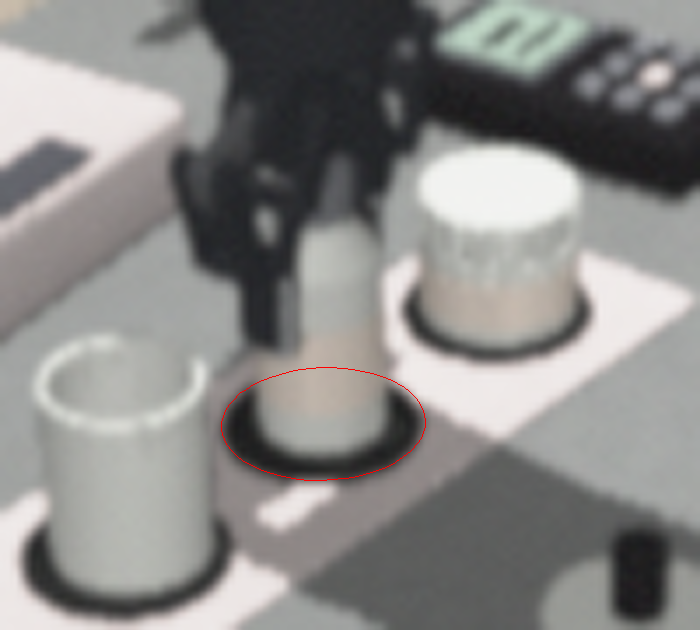

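>>> apply_moves --increments '[[[0,0,0.001,0],[0,0,0,0],[0,0,0,0],[0,0,0,0]]]' --fingers 0.85

```text
t: 28.0
tcp_pos: [0.6338, 0.0229, 0.1222]
tool_rot: [0.999, -0.0, 0.028, 0.028]
force: [-0.1, -0.6, 0.4]
finger_gap: 0.853
```

```bash
python3 - <<'E'
from h import *
go(.633,.0235,.1225,0); print(manip.sense()['force'])
p2,d=manip.snapshot('side')
overlay('side',p2,(210,155,310,245),7,[],'side23.png')
E
```

```text
tcp [0.6338 0.0229 0.1222] yaw 0.04 tilt [ 0.057  0.056 -0.997] d tool mm [-0.8 -0.5 -0.3] dist 1.0 spin 0.0
[-0.06873809 -0.59420636  0.4124821 ]
```

View pics/side23.png

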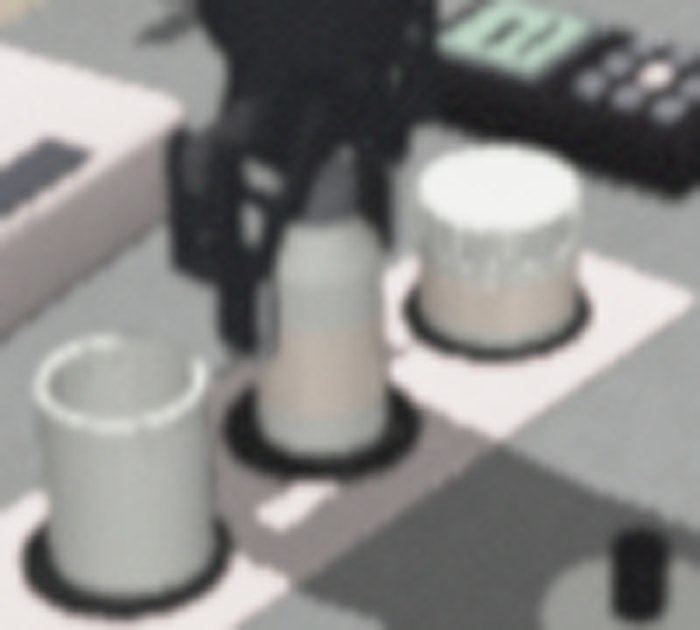

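>>> apply_moves --increments '[[[0.0005,0.0005,-0.015,0],[0.001,0.001,-0.03,0],[0.001,0.001,-0.035,0],[0.001,0.001,-0.035,0],[0,0,-0.02,0]]]'

```text
t: 28.55
tcp_pos: [0.6281, 0.0271, 0.2617]
tool_rot: [0.999, -0.0, 0.025, 0.028]
force: [0.9, 0.1, 0.7]
finger_gap: 0.852
```

```bash
python3 - <<'E'
from h import *
go(.473,.064,.2,0); print(manip.sense()['force'])
E
```

```text
tcp [0.6281 0.0271 0.2617] yaw 0.02 tilt [ 0.05   0.055 -0.997] d tool mm [-158.   -39.8   51.8] dist 171.0 spin 0.0
[0.92291043 0.14562303 0.7379379 ]
```

>>> apply_moves --increments '[[[-0.02,-0.006,0,0],[-0.035,-0.009,0.005,0],[-0.038,-0.009,0.01,0],[-0.035,-0.008,0.01,0],[-0.02,-0.006,0.01,0]]]' --fingers 0.6

```text
t: 29.05
tcp_pos: [0.486, 0.0629, 0.2279]
tool_rot: [0.999, -0.001, 0.04, 0.029]
force: [0.5, -0.6, -0.6]
finger_gap: 0.602
```

```bash
python3 - <<'E'
from h import *
go(.4716,.0652,.15,0); print(manip.sense()['force'])
E
```

```text
tcp [0.486  0.0629 0.2279] yaw -0.02 tilt [ 0.081  0.058 -0.995] d tool mm [-20.7  -6.8  76.2] dist 79.3 spin -0.0
[ 0.49998423 -0.634998   -0.58530565]
```

>>> apply_moves --increments '[[[-0.004,-0.003,0,0],[0,0,0,0],[0,0,0,0]]]'

```text
t: 29.35
tcp_pos: [0.4804, 0.0667, 0.2294]
tool_rot: [0.999, -0.001, 0.041, 0.029]
force: [0.2, -0.4, 0.7]
finger_gap: 0.599
```

```bash
python3 - <<'E'
from h import *
go(.4716,.0652,.15,0); s=manip.sense(); print(s['force'],s['q'])
E
```

```text
tcp [0.4804 0.0667 0.2294] yaw 0.06 tilt [ 0.081  0.058 -0.995] d tool mm [-15.2  -3.1  78.4] dist 79.9 spin 0.1
[ 0.18442643 -0.41454359  0.72478342] [-0.06800447  0.44232951  1.89185042 -0.07974725  0.72402895  1.56173557]
```

>>> apply_moves --increments '[[[0.05,0,0,0],[0.05,0,0,0],[0.05,0,0,0],[0,0,0,0]]]'

```text
t: 29.75
tcp_pos: [0.6323, 0.0658, 0.2427]
tool_rot: [0.999, -0.001, 0.042, 0.029]
force: [-0.0, 0.5, 0.0]
finger_gap: 0.602
```

```bash
python3 - <<'E'
from h import *
go(.4716,.0652,.15,0); s=manip.sense(); print(s['force'],s['q'])
E
```

```text
tcp [0.6323 0.0658 0.2427] yaw 0.0 tilt [ 0.084  0.059 -0.995] d tool mm [-167.9   -4.1   78.8] dist 185.5 spin 0.0
[-0.00322802  0.50472476  0.01051337] [-0.05242235  0.59220926  1.50852503 -0.06657061  0.95500695  1.55694128]
```

>>> apply_moves --increments '[[[0,0,-0.05,0],[0,0,-0.05,0],[0,0,-0.05,0],[0,0,-0.05,0]]]'

```text
t: 30.15
tcp_pos: [0.6187, 0.0752, 0.4359]
tool_rot: [0.999, -0.003, 0.034, 0.029]
force: [1.1, 0.5, 0.1]
finger_gap: 0.601
```

```bash
python3 - <<'E'
from h import *
go(.4716,.0652,.15,0); s=manip.sense(); print(s['qd'].round(3),s['q'])
E
```

```text
tcp [0.6187 0.0752 0.4359] yaw -0.19 tilt [ 0.069  0.058 -0.996] d tool mm [-166.4   -5.5  275.2] dist 321.6 spin -0.2
[ 0.039 -0.413 -0.699  0.013  1.11  -0.019] [-0.03772369  0.39035071  1.29712024 -0.05672508  1.38334441  1.54694277]
```

>>> apply_moves --increments '[[[0,0,0,0.2],[-0.012,0,0.012,0],[-0.012,0,0.012,0],[-0.012,0,0.012,0],[-0.012,0,0.012,0]]]'

```text
t: 30.65
tcp_pos: [0.5823, 0.0713, 0.3999]
tool_rot: [0.998, -0.005, 0.054, 0.03]
force: [0.3, 0.7, 0.5]
finger_gap: 0.602
```

```bash
python3 - <<'E'
from h import *
go(.4716,.0652,.15,0); s=manip.sense(); print(s['qd'].round(3),s['q'])
E
```

```text
tcp [0.5823 0.0713 0.3999] yaw -0.45 tilt [ 0.108  0.059 -0.992] d tool mm [-137.    -7.1  236.4] dist 273.4 spin -0.4
[-0.028 -0.058  0.459 -0.007 -0.421  0.003] [-0.04719749  0.34813559  1.46465018 -0.05867926  1.21865066  1.55180586]
```

>>> apply_moves --increments '[[[-0.008,0,0.006,-0.4],[-0.014,0,0.012,0],[-0.02,0,0.02,0],[-0.025,0,0.028,0],[-0.03,0,0.035,0]]]'

```text
t: 31.15
tcp_pos: [0.5021, 0.0636, 0.2912]
tool_rot: [0.997, -0.002, 0.065, 0.031]
force: [0.2, 0.2, -0.9]
finger_gap: 0.601
```

>>> apply_moves --increments '[[[0,0,0,0],[0,0,0,0]]]'

```text
t: 31.35
tcp_pos: [0.4952, 0.0636, 0.2863]
tool_rot: [0.998, -0.002, 0.056, 0.03]
force: [1.1, 0.3, -0.9]
finger_gap: 0.594
```

```bash
python3 - <<'E'
from h import *
go(.4716,.0652,.15,0); s=manip.sense(); print(s['qd'].round(3),s['q'])
E
```

```text
tcp [0.4952 0.0636 0.2863] yaw -0.04 tilt [ 0.112  0.06  -0.992] d tool mm [-38.7  -9.6 132.5] dist 138.3 spin -0.0
[-0.002  0.014  0.084  0.003  0.032 -0.002] [-0.07236787  0.35753982  1.81742329 -0.06969949  0.85162701  1.54541336]
```

>>> apply_moves --increments '[[[0.035,0,-0.035,0],[0.03,0,-0.03,0],[0.024,0,-0.024,0],[0.018,0,-0.018,0],[0.012,0,-0.012,0]]]'

```text
t: 31.85
tcp_pos: [0.6028, 0.0711, 0.423]
tool_rot: [0.998, -0.002, 0.053, 0.03]
force: [0.5, -0.7, -1.2]
finger_gap: 0.599
```

```bash
python3 - <<'E'
from h import *
go(.4716,.0652,.15,0); s=manip.sense(); print(s['qd'].round(3),s['q'])
E
```

```text
tcp [0.6028 0.0711 0.423 ] yaw -0.04 tilt [ 0.106  0.059 -0.993] d tool mm [-159.3   -9.4  257.5] dist 302.9 spin -0.0
[ 0.022  0.057 -0.534  0.007  0.431 -0.003] [-0.04604608  0.36135732  1.37963038 -0.05693594  1.29238682  1.54132601]
```

>>> apply_moves --increments '[[[0.006,0,-0.006,0],[0.003,0,-0.003,0],[0,0,0,0]]]'

```text
t: 32.15
tcp_pos: [0.618, 0.0714, 0.4428]
tool_rot: [0.998, -0.002, 0.063, 0.03]
force: [-0.2, 0.2, -0.4]
finger_gap: 0.603
```

```bash
python3 - <<'E'
from h import *
go(.4716,.0652,.15,0); s=manip.sense(); print(s['qd'].round(3),s['q'])
E
```

```text
tcp [0.618  0.0714 0.4428] yaw -0.01 tilt [ 0.125  0.06  -0.99 ] d tool mm [-181.9  -10.2  272. ] dist 327.4 spin -0.0
[-0.001 -0.002 -0.023  0.     0.012  0.001] [-0.04430193  0.36474536  1.32236343 -0.05648877  1.32654618  1.54067583]
```

>>> apply_moves --increments '[[[-0.006,0,0.006,0],[-0.012,0,0.012,0],[-0.018,0,0.018,0],[-0.026,0,0.026,0],[-0.034,0,0.034,0]]]'

```text
t: 32.65
tcp_pos: [0.5361, 0.0651, 0.3361]
tool_rot: [0.997, -0.002, 0.07, 0.031]
force: [0.1, 0.0, -1.0]
finger_gap: 0.599
```

>>> apply_moves --increments '[[[0,0,0,0],[0,0,0,0],[0,0,0,0]]]'

```text
t: 32.95
tcp_pos: [0.5222, 0.066, 0.3264]
tool_rot: [0.998, -0.002, 0.054, 0.029]
force: [-0.2, 0.6, 0.0]
finger_gap: 0.595
```

```bash
python3 - <<'E'
from h import *
go(.4716,.0652,.15,0); s=manip.sense(); print(s['qd'].round(3),s['q'])
E
```

```text
tcp [0.5222 0.066  0.3264] yaw -0.02 tilt [ 0.108  0.059 -0.992] d tool mm [-69.3  -9.2 169.7] dist 183.5 spin -0.0
[-0.005 -0.007 -0.033  0.    -0.02   0.   ] [-0.06413395  0.33842919  1.70537879 -0.06232322  0.98700997  1.5417318 ]
```

>>> apply_moves --increments '[[[-0.004,0,0.006,0],[-0.007,0,0.012,0],[-0.012,0,0.02,0],[-0.018,0,0.03,0],[0,0,0,0]]]'

```text
t: 33.45
tcp_pos: [0.4978, 0.0614, 0.2581]
tool_rot: [0.997, -0.002, 0.064, 0.03]
force: [-0.5, 0.9, -0.8]
finger_gap: 0.602
```

>>> apply_moves --increments '[[[0,0,0,0],[0,0,0,0]]]'

```text
t: 33.65
tcp_pos: [0.5017, 0.0611, 0.2604]
tool_rot: [0.997, -0.002, 0.068, 0.03]
force: [-0.3, 0.5, 0.3]
finger_gap: 0.596
```

```bash
python3 - <<'E'
from h import *
go(.4716,.0652,.15,0); s=manip.sense(); print(s['qd'].round(3),s['q'])
E
```

```text
tcp [0.5017 0.0611 0.2604] yaw 0.02 tilt [ 0.135  0.06  -0.989] d tool mm [-44.7 -10.5 104.9] dist 114.5 spin 0.0
[-0.    -0.01  -0.05   0.001 -0.003 -0.   ] [-0.07746544  0.40065623  1.84391112 -0.07302226  0.75860451  1.54670132]
```

>>> apply_moves --increments '[[[-0.006,-0.001,0.006,0],[-0.01,-0.001,0.012,0],[-0.01,-0.001,0.012,0],[-0.01,0,0.012,0],[-0.006,0,0.01,0]]]'

```text
t: 34.15
tcp_pos: [0.4743, 0.0609, 0.2077]
tool_rot: [0.996, -0.002, 0.079, 0.031]
force: [-0.5, -0.1, 0.8]
finger_gap: 0.598
```

```bash
python3 - <<'E'
from h import *
go(.4658,.0656,.12,0); s=manip.sense(); print(s['qd'].round(3),s['q'])
E
```

```text
tcp [0.4743 0.0609 0.2077] yaw 0.08 tilt [ 0.157  0.062 -0.986] d tool mm [-22.2 -10.   84.8] dist 88.2 spin 0.1
[-0.02   0.165  0.177 -0.045 -0.39   0.038] [-0.08305093  0.46364136  1.96870148 -0.09407907  0.54900188  1.56762107]
```

>>> apply_moves --increments '[[[0,0,0,0],[0,0,0,0],[0,0,0,0]]]'

```text
t: 34.45
tcp_pos: [0.4751, 0.061, 0.2083]
tool_rot: [0.996, -0.002, 0.079, 0.031]
force: [0.1, -0.0, -0.6]
finger_gap: 0.601
```

```bash
python3 - <<'E'
from h import *
go(.4658,.0656,.12,0); s=manip.sense(); print(s['qd'].round(3),s['q'],s['q'][[1,2,4]].sum())
E
```

```text
tcp [0.4751 0.061  0.2083] yaw 0.09 tilt [ 0.158  0.062 -0.985] d tool mm [-23.1 -10.   85.3] dist 88.9 spin 0.1
[ 0.001 -0.008 -0.019  0.002 -0.002  0.   ] [-0.08268289  0.46288804  1.96716906 -0.09402253  0.54975533  1.56770425] 2.979812439407751
```

```bash
cat >> h.py <<'E'
def gop(P,dep,yaw=0):
    """tool-frame shift so that axis point at depth dep lands on P"""
    from scipy.spatial.transform import Rotation as Ro
    s=manip.sense(); R=Ro.from_quat(s['tool_rot']).as_matrix(); T=s['tcp_pos']
    cy=np.degrees(np.arctan2(R[1,0],R[0,0]))
    d=R.T@(np.asarray(P)-(T+R@[0,0,dep]))
    low=min((T+R@np.array([a,0,.072]))[2] for a in(-.011,.011))
    print('axis pt',np.round(T+R@[0,0,dep],4),'tilt',np.round(R[2],3),'d',np.round(d*1000,1),'spin',round(cy-yaw,1),'lowtip',round(low,4),'tcp',np.round(T,4),'F',s['force'].round(1),'gap',round(s['finger_gap'],3))
E
python3 - <<'E'
from h import *
gop((.475,.0615,.030),.058)
p2,d=manip.snapshot('side'); print(proj('side',(.475,.0615,.03)))
gover('side',p2,(255,170,355,260),7,[(.475,.0615,.005,.034,(0,0,255)),(.475,.0615,.035,.010,(0,255,0))],'side24.png',op=.0255,tip=.066)
E
```

```text
axis pt [0.4843 0.0574 0.1512] tilt [ 0.158  0.062 -0.985] d [-28.3 -11.5 117.7] spin 0.1 lowtip 0.1356 tcp [0.4751 0.061  0.2083] F [ 0.1 -0.  -0.6] gap 0.601
[301.3216241  233.56313568]
```

View pics/side24.png

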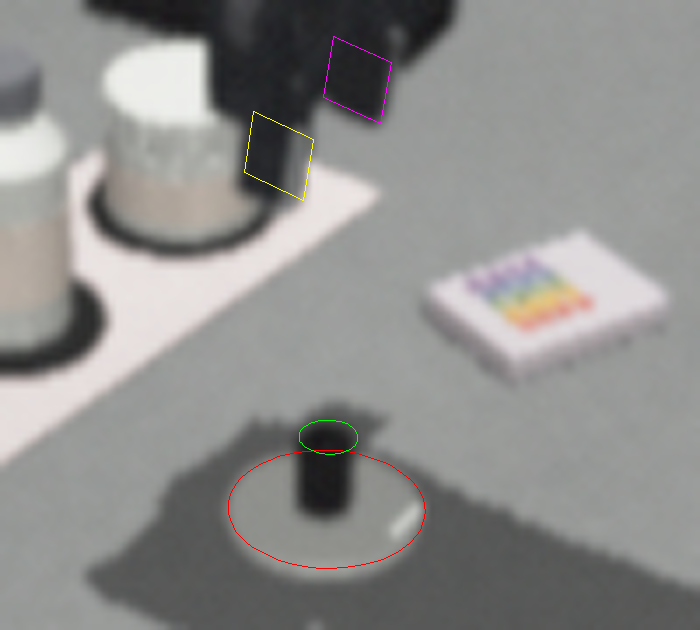

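>>> apply_moves --increments '[[[-0.006,-0.003,0.01,0],[-0.008,-0.005,0.016,0],[-0.008,-0.003,0.016,0],[-0.004,-0.001,0.012,0],[0,0,0.004,0]]]'

```text
t: 35.0
tcp_pos: [0.4646, 0.0694, 0.149]
tool_rot: [0.996, -0.002, 0.087, 0.032]
force: [1.1, 0.1, -0.3]
finger_gap: 0.598
```

```bash
python3 - <<'E'
from h import *
gop((.475,.063,.030),.058)
E
```

```text
axis pt [0.4747 0.0657 0.0921] tilt [ 0.174  0.063 -0.983] d [-10.5  -1.2  61.2] spin 0.1 lowtip 0.0764 tcp [0.4646 0.0694 0.149 ] F [ 1.1  0.1 -0.3] gap 0.598
```

>>> apply_moves --increments '[[[-0.003,0,0.008,0],[-0.003,0,0.01,0],[-0.002,0,0.01,0],[-0.001,0,0.006,0],[0,0,0.002,0]]]'

```text
t: 35.5
tcp_pos: [0.4655, 0.0666, 0.1117]
tool_rot: [0.995, -0.002, 0.091, 0.032]
force: [0.3, 0.5, 0.4]
finger_gap: 0.598
```

```bash
python3 - <<'E'
from h import *
gop((.475,.063,.030),.058)
E
```

```text
axis pt [0.476  0.0629 0.0547] tilt [ 0.182  0.063 -0.981] d [-5.4 -1.7 24.1] spin 0.1 lowtip 0.039 tcp [0.4655 0.0666 0.1117] F [0.3 0.5 0.4] gap 0.598
```

```bash
python3 - <<'E'
from h import *
p2,d=manip.snapshot('side')
gover('side',p2,(255,170,355,260),7,[],'side25.png',op=.0255,tip=.066)
E
```

```text
(no output)
```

View pics/side25.png

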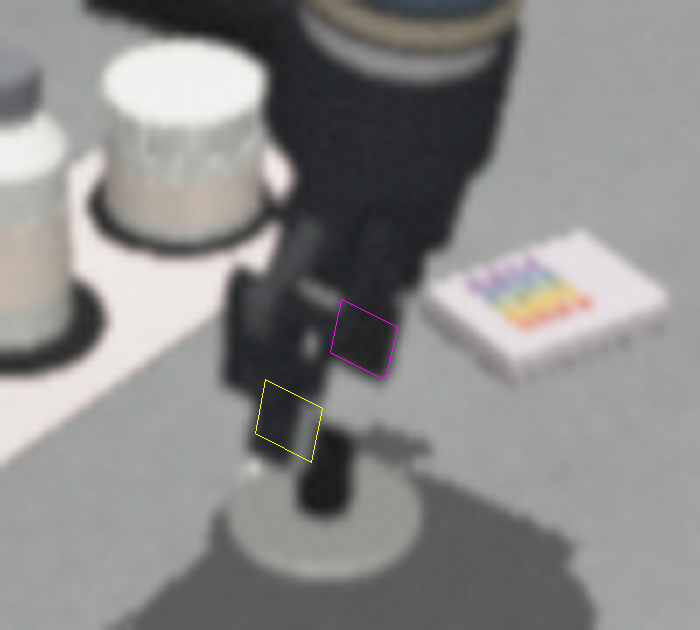

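>>> apply_moves --increments '[[[-0.002,-0.001,0.007,0],[-0.002,0,0.007,0],[-0.001,0,0.005,0],[0,0,0.002,0],[0,0,0,0]]]'

```text
t: 36.05
tcp_pos: [0.4649, 0.0662, 0.0886]
tool_rot: [0.995, -0.002, 0.092, 0.032]
force: [0.6, -0.4, 0.2]
finger_gap: 0.605
```

```bash
python3 - <<'E'
from h import *
gop((.475,.063,.030),.058)
E
```

```text
axis pt [0.4755 0.0625 0.0317] tilt [ 0.183  0.063 -0.981] d [-0.8 -0.6  1.5] spin 0.1 lowtip 0.0159 tcp [0.4649 0.0662 0.0886] F [ 0.6 -0.4  0.2] gap 0.605
```

>>> apply_moves --increments '[[[-0.001,0,0.002,0],[0,0,0,0]]]'

```text
t: 36.25
tcp_pos: [0.4644, 0.0661, 0.0863]
tool_rot: [0.995, -0.002, 0.092, 0.032]
force: [-0.3, -0.7, -0.3]
finger_gap: 0.6
```

>>> apply_moves --increments '[[[0,0,0,0],[0,0,0,0],[0,0,0,0],[0,0,0,0],[0,0,0,0]]]' --fingers 0 --newtons 25

```text
t: 36.75
tcp_pos: [0.4644, 0.0664, 0.0873]
tool_rot: [0.995, -0.002, 0.093, 0.032]
force: [-0.7, 0.1, 0.2]
finger_gap: 0.222
```

```bash
python3 - <<'E'
from h import *
gop((.475,.063,.030),.058)
E
```

```text
axis pt [0.4751 0.0627 0.0304] tilt [ 0.185  0.063 -0.981] d [-0.2 -0.4  0.3] spin 0.1 lowtip 0.0146 tcp [0.4644 0.0664 0.0873] F [-0.7  0.1  0.2] gap 0.222
```

>>> apply_moves --increments '[[[0.001,0,-0.006,0],[0.002,0.001,-0.012,0],[0.003,0.001,-0.016,0],[0.003,0.001,-0.018,0],[0.004,0.001,-0.02,0]]]'

```text
t: 37.25
tcp_pos: [0.4623, 0.067, 0.161]
tool_rot: [0.996, -0.002, 0.089, 0.031]
force: [0.3, 0.5, -1.2]
finger_gap: 0.223
```

```bash
python3 - <<'E'
from h import *
gop((.648,.1235,.15),.058)
p2,d=manip.snapshot('side')
gover('side',p2,(255,150,355,240),7,[],'side26.png',op=.010,tip=.072)
E
```

```text
axis pt [0.4725 0.0634 0.104 ] tilt [ 0.177  0.062 -0.982] d [181.  -58.7 -18. ] spin 0.1 lowtip 0.0883 tcp [0.4623 0.067  0.161 ] F [ 0.3  0.5 -1.2] gap 0.223
```

View pics/side26.png

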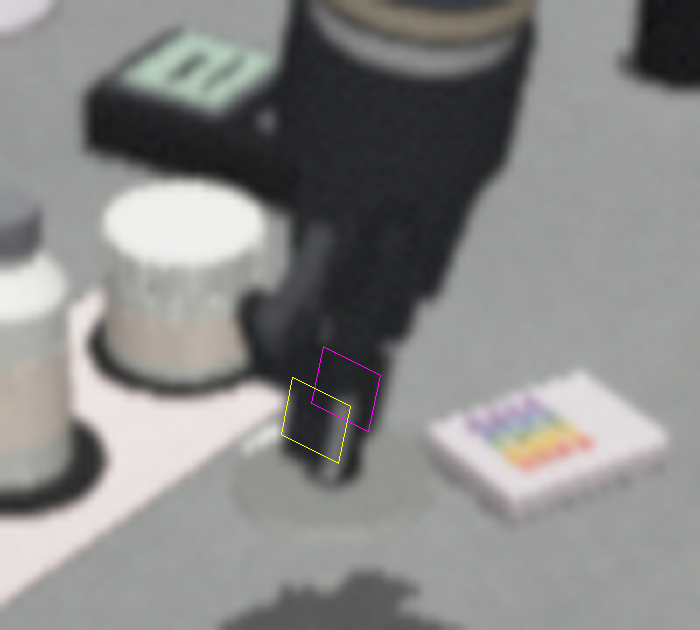

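>>> apply_moves --increments '[[[0.004,0.001,-0.02,0],[0.008,-0.002,-0.016,0],[0.014,-0.004,-0.01,0],[0.018,-0.006,-0.006,0],[0.02,-0.007,-0.004,0]]]'

```text
t: 37.8
tcp_pos: [0.5136, 0.0891, 0.2321]
tool_rot: [0.996, -0.002, 0.089, 0.031]
force: [-0.0, -0.4, -0.7]
finger_gap: 0.219
```

```bash
python3 - <<'E'
from h import *
gop((.648,.1235,.15),.058)
print(ray('side',227.4,209.6,.077))
p=np.load('top18.npz')['p']
a=[]
for x,y,c in [(.6495,.122,(0,255,0)),(.645,.122,(0,0,255))]:
    a+=[(x,y,.077,.029,c),(x,y,.077,.026,c)]
overlay('top',p,(225,160,260,200),14,a,'top27.png'); overlay('top',p,(225,160,260,200),14,[],'top27b.png')
cv2.imwrite('pics/top27.png',np.hstack([cv2.imread('pics/top27.png'),cv2.imread('pics/top27b.png')])[:, :800] if 0 else cv2.resize(np.hstack([cv2.imread('pics/top27.png'),cv2.imread('pics/top27b.png')]),(790,451)))
E
```

```text
axis pt [0.5238 0.0855 0.1751] tilt [ 0.177  0.06  -0.982] d [117.8 -40.6  44.3] spin 0.1 lowtip 0.1594 tcp [0.5136 0.0891 0.2321] F [-0.  -0.4 -0.7] gap 0.219
[0.64293018 0.12461205 0.077     ]
```

View pics/top27.png

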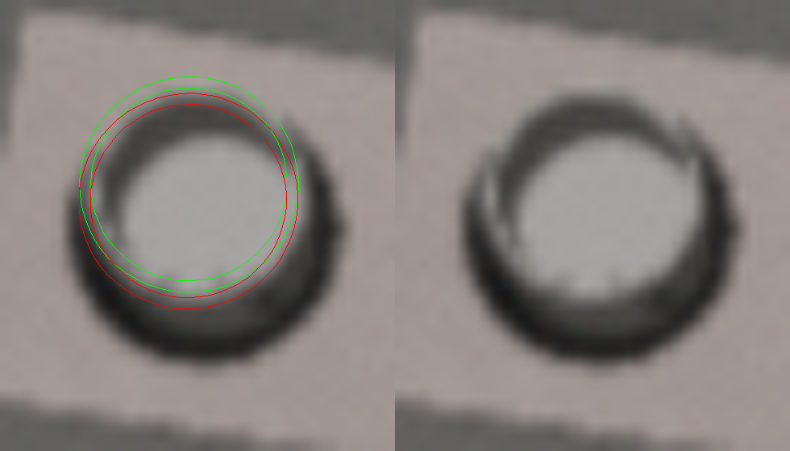

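>>> apply_moves --increments '[[[0.018,-0.006,0.003,0],[0.022,-0.008,0.004,0],[0.022,-0.008,0.004,0],[0.02,-0.007,0.004,0],[0.012,-0.004,0.002,0]]]'

```text
t: 38.3
tcp_pos: [0.6125, 0.1231, 0.2311]
tool_rot: [0.996, -0.001, 0.089, 0.03]
force: [-0.6, -0.3, -0.1]
finger_gap: 0.224
```

```bash
python3 - <<'E'
from h import *
gop((.645,.1223,.135),.058)
E
```

```text
axis pt [0.6228 0.1197 0.1742] tilt [ 0.178  0.059 -0.982] d [14.9 -5.1 42.3] spin 0.2 lowtip 0.1585 tcp [0.6125 0.1231 0.2311] F [-0.6 -0.3 -0.1] gap 0.224
```

>>> apply_moves --increments '[[[0.007,-0.002,0.008,0.2],[0.005,-0.002,0.012,0],[0.002,-0.001,0.012,0],[0,0,0.006,0],[0,0,0,0]]]'

```text
t: 38.8
tcp_pos: [0.6329, 0.1259, 0.1905]
tool_rot: [0.996, -0.003, 0.087, 0.029]
force: [0.3, -0.1, -0.0]
finger_gap: 0.22
```

```bash
python3 - <<'E'
from h import *
gop((.645,.1223,.125),.058)
p2,d=manip.snapshot('side'); G=(0,255,0)
overlay('side',p2,(185,145,285,235),7,[],'side28.png')
E
```

```text
axis pt [0.6429 0.1225 0.1335] tilt [ 0.173  0.058 -0.983] d [ 0.6 -0.3  8.7] spin -0.1 lowtip 0.1178 tcp [0.6329 0.1259 0.1905] F [ 0.3 -0.1 -0. ] gap 0.22
```

View pics/side28.png

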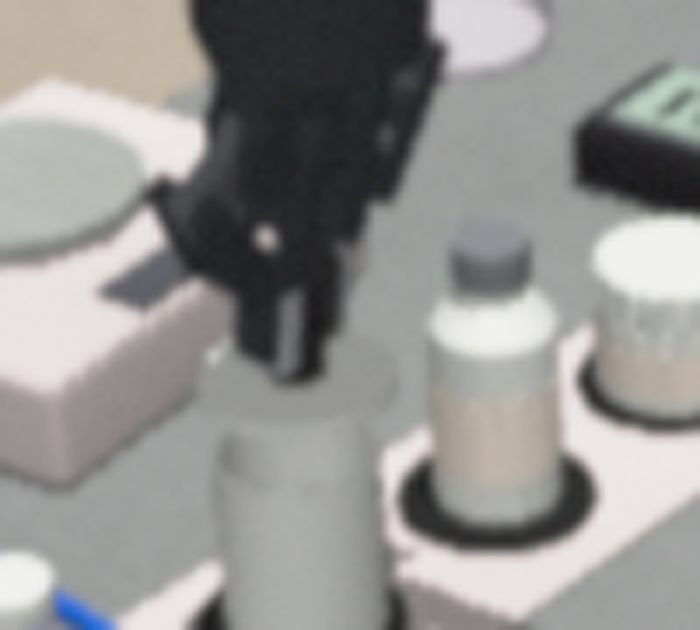

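>>> apply_moves --increments '[[[0.001,0,0.006,0],[0.002,0,0.006,0],[0.001,0,0.004,0],[0,0,0.001,0],[0,0,0,0]]]'

```text
t: 39.35
tcp_pos: [0.6399, 0.1245, 0.1742]
tool_rot: [0.996, -0.003, 0.087, 0.029]
force: [-0.7, -0.9, -0.1]
finger_gap: 0.223
```

```bash
python3 - <<'E'
from h import *
gop((.645,.1223,.1085),.058)
p2,d=manip.snapshot('side'); G=(0,255,0)
x,y=.645,.1223
overlay('side',p2,(185,145,285,235),7,[],'side29.png')
x,y=.6429,.1225
overlay('side',p2,(195,175,265,235),10,[(.6425,.1246,.077,.029,(0,0,255)),(.6425,.1246,.083,.034,(0,255,0))],'side29b.png')
E
```

```text
axis pt [0.65   0.1211 0.1172] tilt [ 0.174  0.058 -0.983] d [-6.4 -1.6  7.6] spin -0.1 lowtip 0.1016 tcp [0.6399 0.1245 0.1742] F [-0.7 -0.9 -0.1] gap 0.223
```

View pics/side29.png

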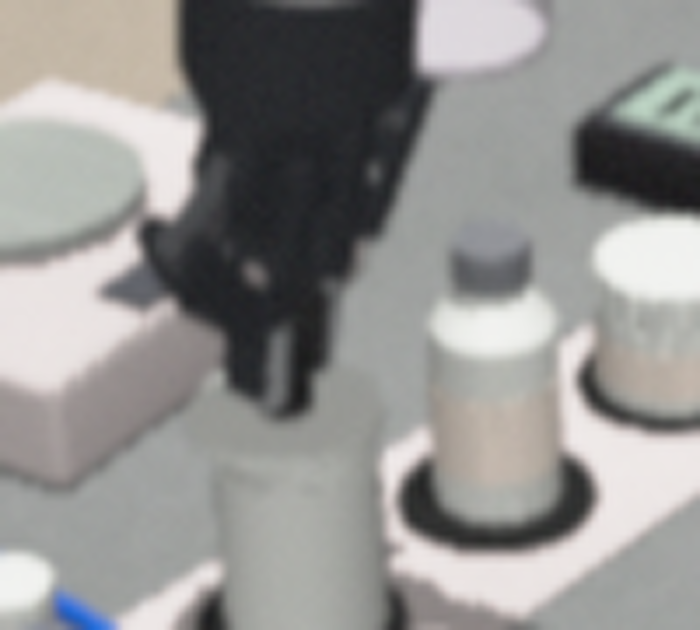

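View pics/side29b.png

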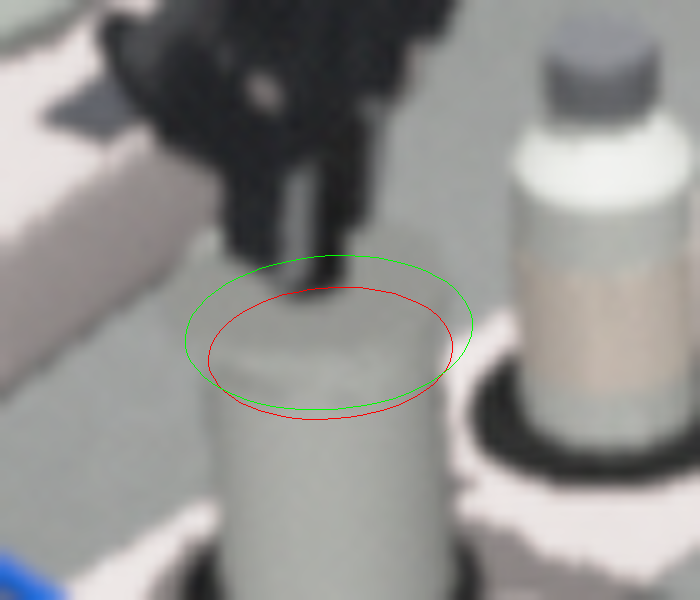

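```bash
python3 - <<'E'
from h import *
p2,d=manip.snapshot('side'); np.savez('side30.npz',p=p2,d=d)
c=cv2.resize(cv2.cvtColor(p2,cv2.COLOR_RGB2GRAY)[185:225,200:255],None,fx=13,fy=13,interpolation=cv2.INTER_CUBIC)
c=np.clip((c.astype(float)-90)*2.6,0,255).astype(np.uint8); cv2.imwrite('pics/side30.png',c)
C=cloud('side',d)
for v in range(194,222,3): print(v,[tuple((C[v,u]*1000).astype(int)) for u in range(212,246,4)])
E
```

```text
194 [(np.int64(775), np.int64(19), np.int64(24)), (np.int64(776), np.int64(2), np.int64(15)), (np.int64(647), np.int64(142), np.int64(128)), (np.int64(639), np.int64(137), np.int64(128)), (np.int64(640), np.int64(121), np.int64(119)), (np.int64(641), np.int64(104), np.int64(110)), (np.int64(742), np.int64(-43), np.int64(2)), (np.int64(733), np.int64(-50), np.int64(1)), (np.int64(722), np.int64(-53), np.int64(3))]
197 [(np.int64(775), np.int64(21), np.int64(16)), (np.int64(775), np.int64(5), np.int64(8)), (np.int64(648), np.int64(141), np.int64(119)), (np.int64(638), np.int64(139), np.int64(121)), (np.int64(640), np.int64(121), np.int64(111)), (np.int64(653), np.int64(90), np.int64(91)), (np.int64(641), np.int64(89), np.int64(94)), (np.int64(726), np.int64(-39), np.int64(0)), (np.int64(712), np.int64(-39), np.int64(4))]
200 [(np.int64(777), np.int64(20), np.int64(5)), (np.int64(675), np.int64(125), np.int64(93)), (np.int64(648), np.int64(142), np.int64(111)), (np.int64(642), np.int64(135), np.int64(109)), (np.int64(641), np.int64(121), np.int64(102)), (np.int64(645), np.int64(100), np
[... 2343 characters left out ...]
np.int64(65)), (np.int64(634), np.int64(150), np.int64(70)), (np.int64(629), np.int64(140), np.int64(66)), (np.int64(621), np.int64(136), np.int64(66)), (np.int64(618), np.int64(124), np.int64(61)), (np.int64(664), np.int64(47), np.int64(1)), (np.int64(648), np.int64(52), np.int64(9))]
221 [(np.int64(720), np.int64(93), np.int64(-1)), (np.int64(665), np.int64(142), np.int64(46)), (np.int64(647), np.int64(149), np.int64(57)), (np.int64(637), np.int64(147), np.int64(59)), (np.int64(630), np.int64(141), np.int64(58)), (np.int64(622), np.int64(136), np.int64(58)), (np.int64(617), np.int64(126), np.int64(53)), (np.int64(656), np.int64(59), np.int64(1)), (np.int64(644), np.int64(58), np.int64(4))]
```

View pics/side30.png

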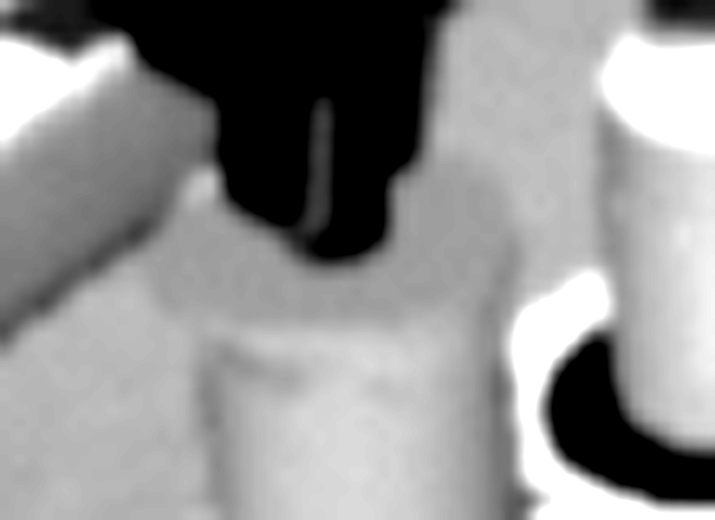

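```bash
cat >> h.py <<'E'
def fitc(P,r,x0):
    from scipy.optimize import least_squares
    return least_squares(lambda c:np.hypot(P[:,0]-c[0],P[:,1]-c[1])-r,x0,loss='soft_l1',f_scale=.002).x
def discc(P,r,x0):
    # disc interior points: minimise points outside radius, with max coverage: use symmetric extents along view-lateral dir
    pass
E
python3 - <<'E'
from h import *
d=np.load('side30.npz')['d']; C=cloud('side',d)[150:250,190:280].reshape(-1,3)
n=lambda a,b,r=.06:C[(C[:,2]>a)&(C[:,2]<b)&(np.hypot(C[:,0]-.645,C[:,1]-.122)<r)]
W=n(.025,.07,.045); W=W[(np.hypot(W[:,0]-.645,W[:,1]-.122)>.02)]; print(len(W),fitc(W,.029,[.645,.122]))
D=n(.086,.098); 
e=np.array([-.861,-.507]); e/=np.linalg.norm(e); f=np.array([e[1],-e[0]])
print(len(D)); a=D[:,:2]@e; print('lateral disc',np.percentile(a,[1,99]),a.min(),a.max(),'beaker lat',np.percentile(W[:,:2]@e,[1,99]))
b=D[:,:2]@f; print('front disc',np.percentile(b,[1,99]),'beaker front',np.percentile(W[:,:2]@f,[1,99]), f)
E
```

```text
421 [0.64740016 0.121178  ]
295
lateral disc [-0.65324003 -0.58967468] -0.6545982205967257 -0.5890270218057122 beaker lat [-0.64601634 -0.59051639]
front disc [-0.25168732 -0.19269675] beaker front [-0.25106493 -0.19203906] [-0.50741371  0.86170257]
```

>>> apply_moves --increments '[[[-0.004,-0.002,0,0],[-0.002,0,0,0],[0,0,0,0]]]'

```text
t: 39.75
tcp_pos: [0.6335, 0.1269, 0.1739]
tool_rot: [0.996, -0.003, 0.088, 0.029]
force: [0.7, 0.6, 0.2]
finger_gap: 0.223
```

```bash
python3 - <<'E'
from h import *
gop((.6445,.1235,.1085),.058)
E
```

```text
axis pt [0.6436 0.1235 0.1168] tilt [ 0.175  0.058 -0.983] d [-0.6 -0.5  8.3] spin -0.1 lowtip 0.1012 tcp [0.6335 0.1269 0.1739] F [0.7 0.6 0.2] gap 0.223
```

>>> apply_moves --increments '[[[0,0,0.003,0],[-0.001,0,0.002,0],[0,0,0.001,0],[0,0,0,0]]]'

```text
t: 40.15
tcp_pos: [0.6335, 0.1266, 0.1674]
tool_rot: [0.996, -0.003, 0.088, 0.029]
force: [-0.3, -0.2, -0.7]
finger_gap: 0.221
```

```bash
python3 - <<'E'
from h import *
gop((.6445,.1235,.1085),.058)
p2,d=manip.snapshot('side'); np.savez('side31.npz',p=p2,d=d)
overlay('side',p2,(195,170,265,230),10,[],'side31.png')
C=cloud('side',d)[150:250,190:280].reshape(-1,3)
n=lambda a,b,r=.06:C[(C[:,2]>a)&(C[:,2]<b)&(np.hypot(C[:,0]-.645,C[:,1]-.122)<r)]
W=n(.025,.068,.045); W=W[(np.hypot(W[:,0]-.645,W[:,1]-.122)>.02)]; print(fitc(W,.029,[.645,.122]))
D=n(.081,.094); e=np.array([-.861,-.507]); e/=np.linalg.norm(e); f=np.array([e[1],-e[0]])
for nm,P in(('disc',D),('wall',W)):print(nm,len(P),'lat',np.percentile(P[:,:2]@e,[1,99]),'front',np.percentile(P[:,:2]@f,99))
E
```

```text
axis pt [0.6437 0.1232 0.1104] tilt [ 0.175  0.058 -0.983] d [ 0.5 -0.4  2. ] spin -0.0 lowtip 0.0948 tcp [0.6335 0.1266 0.1674] F [-0.3 -0.2 -0.7] gap 0.221
[0.64759035 0.12064886]
disc 296 lat [-0.64911619 -0.58512705] front -0.18706010457605524
wall 352 lat [-0.64615814 -0.59042608] front -0.19310979363673206
```

View pics/side31.png

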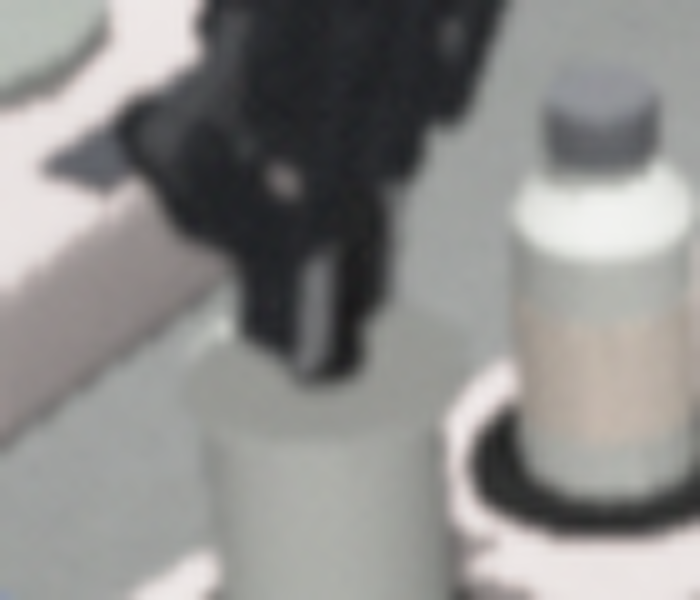

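>>> apply_moves --increments '[[[0,0,0.0015,0],[0,0,0.001,0],[0,0,0,0]]]'

```text
t: 40.5
tcp_pos: [0.6342, 0.1264, 0.1649]
tool_rot: [0.996, -0.003, 0.088, 0.029]
force: [0.3, 0.2, -0.2]
finger_gap: 0.219
```

```bash
python3 - <<'E'
from h import *
gop((.6445,.1235,.1075),.058)
E
```

```text
axis pt [0.6444 0.123  0.1079] tilt [ 0.175  0.058 -0.983] d [ 0.1 -0.5  0.4] spin -0.1 lowtip 0.0922 tcp [0.6342 0.1264 0.1649] F [ 0.3  0.2 -0.2] gap 0.219
```

>>> apply_moves --increments '[[[0,0,0.001,0],[0,0,0,0]]]'

```text
t: 40.7
tcp_pos: [0.6346, 0.1264, 0.1643]
tool_rot: [0.996, -0.003, 0.088, 0.029]
force: [0.3, -0.6, 1.0]
finger_gap: 0.227
```

>>> apply_moves --increments '[[[0,0,0,0],[0,0,0,0],[0,0,0,0],[0,0,0,0]]]' --fingers 0.6

```text
t: 41.1
tcp_pos: [0.6348, 0.1264, 0.1644]
tool_rot: [0.996, -0.003, 0.089, 0.029]
force: [-0.2, 0.5, 0.2]
finger_gap: 0.604
```

```bash
python3 - <<'E'
from h import *
gop((.6445,.1235,.1075),.058)
p2,d=manip.snapshot('side')
overlay('side',p2,(195,170,265,230),10,[],'side32.png')
E
```

```text
axis pt [0.645  0.123  0.1074] tilt [ 0.177  0.058 -0.983] d [-0.5 -0.5 -0.2] spin -0.1 lowtip 0.0917 tcp [0.6348 0.1264 0.1644] F [-0.2  0.5  0.2] gap 0.604
```

View pics/side32.png

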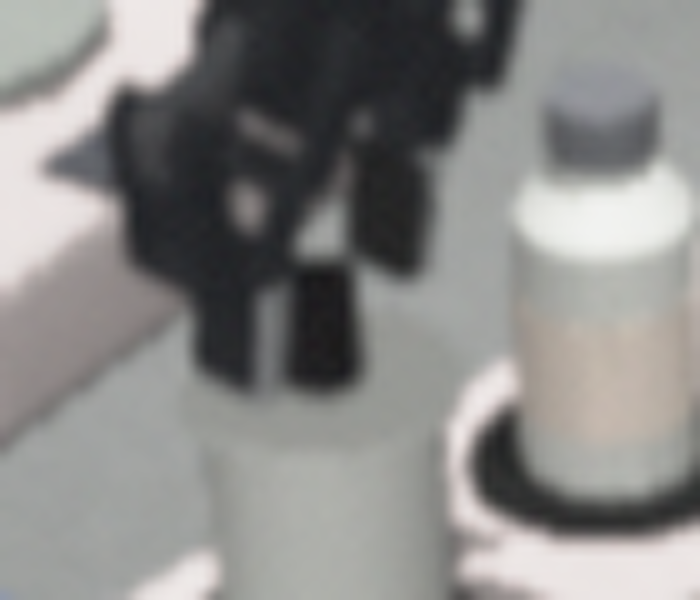

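>>> apply_moves --increments '[[[0.001,0.0005,-0.01,0],[0.002,0.001,-0.02,0],[0.002,0.001,-0.03,0],[0,0,-0.03,0],[0,0,-0.02,0]]]'

```text
t: 41.65
tcp_pos: [0.6185, 0.13, 0.2753]
tool_rot: [0.996, -0.003, 0.085, 0.029]
force: [-0.4, 0.3, -0.3]
finger_gap: 0.596
```

```bash
python3 - <<'E'
from h import *
gop((.5,-.15,.2),.058)
E
```

```text
axis pt [0.6283 0.1266 0.2182] tilt [ 0.169  0.058 -0.984] d [-129.2  276.5   12.7] spin -0.1 lowtip 0.2026 tcp [0.6185 0.13   0.2753] F [-0.4  0.3 -0.3] gap 0.596
```

Now I'll move clear towards −y, passing above everything, so both cameras have an open view.

>>> apply_moves --increments '[[[-0.02,0.015,-0.01,0],[-0.02,0.03,0,0],[-0.02,0.035,0,0],[-0.02,0.035,0,0],[-0.015,0.035,0,0]]]'

```text
t: 42.15
tcp_pos: [0.5231, -0.0184, 0.287]
tool_rot: [0.995, 0.002, 0.095, 0.029]
force: [0.6, 0.6, -0.1]
finger_gap: 0.598
```

>>> apply_moves --increments '[[[-0.01,0.035,0,0],[-0.005,0.035,0,0],[0,0.035,0,0],[0,0.025,0,0],[0,0.012,0,0]]]'

```text
t: 42.65
tcp_pos: [0.5041, -0.1676, 0.297]
tool_rot: [0.995, 0.001, 0.097, 0.03]
force: [0.5, 0.8, -1.0]
finger_gap: 0.601
```

>>> apply_moves --increments '[[[0,0,0,0],[0,0,0,0]]]'

```text
t: 42.85
tcp_pos: [0.5041, -0.1684, 0.2979]
tool_rot: [0.995, -0.001, 0.098, 0.031]
force: [-0.2, -0.3, -0.5]
finger_gap: 0.601
```

```bash
python3 - <<'E'
from h import *
gop((.5,-.15,.2),.058)
p,d=manip.snapshot('side'); np.savez('side33.npz',p=p,d=d)
overlay('side',p,(190,150,300,240),6,[],'side33.png')
p,d=manip.snapshot('top'); np.savez('top33.npz',p=p,d=d)
overlay('top',p,(225,155,325,215),8,[(.6482,.1225,.007,.038,(0,0,255)),(.6347,.0184,.007,.038,(0,0,255)),(.6214,-.0856,.007,.038,(0,0,255)),(.6482,.1225,.082,.034,(0,255,0)),(.6347,.0184,.108,.0145,(0,255,0)),(.6214,-.0856,.062,.032,(0,255,0))],'top33.png')
cv2.imwrite('pics/top33full.png',cv2.cvtColor(p,cv2.COLOR_RGB2BGR))
E
```

```text
axis pt [ 0.5154 -0.172   0.2411] tilt [ 0.195  0.061 -0.979] d [-23.  -24.3  35.9] spin 0.3 lowtip 0.2253 tcp [ 0.5041 -0.1684  0.2979] F [-0.2 -0.3 -0.5] gap 0.601
```

View pics/side33.png

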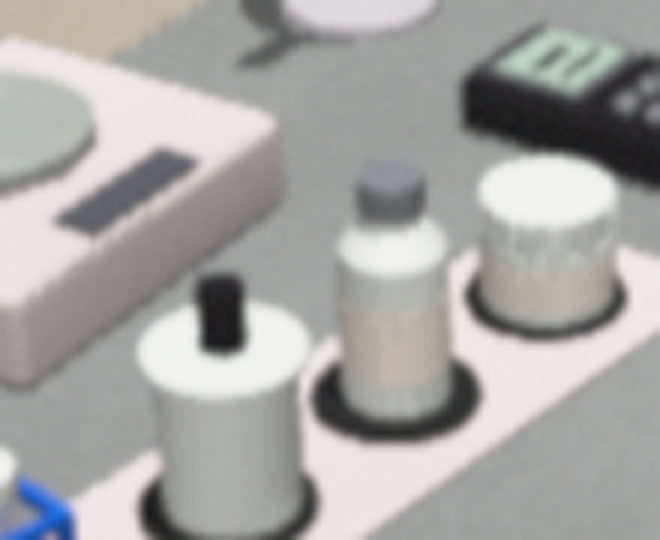

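View pics/top33.png

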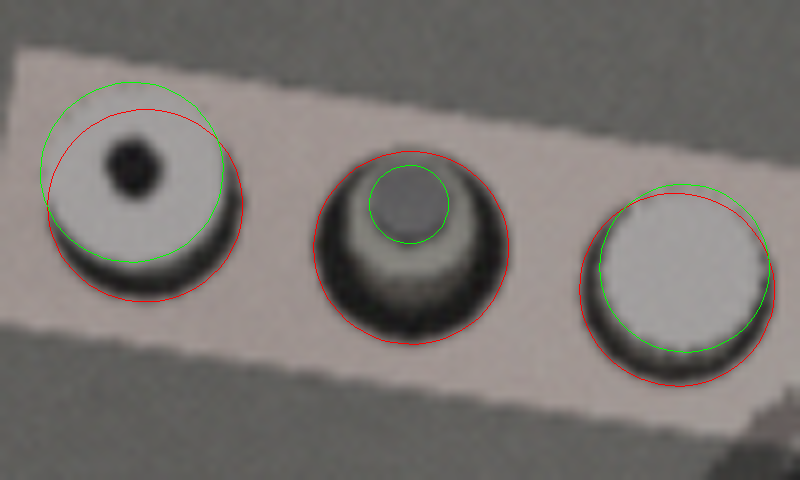

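View pics/top33full.png

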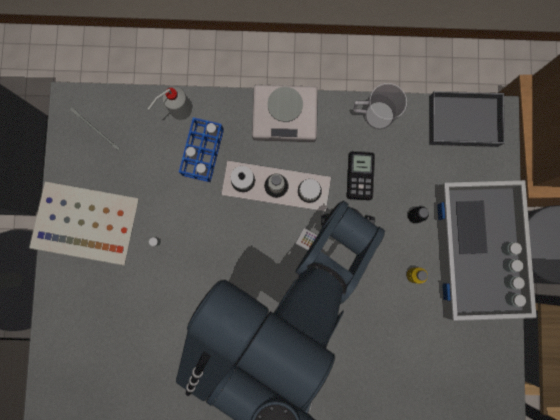

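```bash
python3 - <<'E'
from station import manip
print(manip.sign_off(), manip.sense()['t'])
E
```

```text
the job is handed in; nothing more can be done
the job is handed in; nothing more can be done
```

The row is set out and handed in at about 43 s of the 99 s. The jar is on the coaster next to the meter, the beaker on the far coaster and the bottle on the middle one. The cover went on the beaker last.

**Last checks:**
- **Position:** in both cameras all three stand upright. The jar and bottle are about 1–2 mm off centre and the beaker about 3 mm. The cover overhangs the beaker rim evenly.
- **Bystanders:** the vial, the black bottle and the yellow bottle look unmoved. The strip box was partly hidden by the arm in the last picture, but the part in view was in place.
- **Forces:** the largest force seen at the end of a move was a few newtons.

**What went wrong or disagreed:**
- The first approach to the jar drifted off line, so I backed off and came down again. It probably brushed the jar lightly.
- The jar first landed about 4–6 mm off centre, so I picked it up again and re-centred it before placing the bottle.
- The two cameras disagreed by about 3 mm in x and 6 mm in y. I used the average and checked it against the gripper and depth readings.
- The gripper slowly tilted during the job, up to about 11–12° by the end. I could not correct it, so I aimed the cover with the tilt allowed for.

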